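Load the bench finisher through its guard slot

TASK

Work the rust-bound shutter of the finishing machine free with short back-and-forth strokes and slide it fully open. Take the loaded boat by its handle from its rest, pass it level through the slot without touching the machine, tip the two brass fittings into the tub inside, then draw the boat out level and lay it back on its rest, nose the same way as before. Finally slide the shutter fully shut again; leave the other things on the bench as they are.

Things in the scene. Friction and masses are not known exactly. Their poses are not given: they have to be found in the camera images.
- finisher: bench finishing machine, fixed: grey base, clear guard, painted front plate. 200 (x) x 260 (y) x 200 mm high; origin at the centre of its underside. The front plate, 4 mm thick, is the face at its x = -100 mm (to the robot); top edge at z = 200 mm. Inside, an open rubber tub (inner x -85..85, y -120..120 mm): floor at z = 55 mm, rim at z = 95 mm
- slot (a point): centre of the loading slot, in the outer face of the front plate: at (-100, -30, 145) mm in the finisher's frame, with its axes. The slot is 70 mm wide (y) and 36 mm high (z), its passage along +x. The shutter over it and its guides stand up to 8 mm proud of the plate
- shutter (a joint): sheet shutter over the slot; travel in m, 0 = shut, 0.082 = open to its end stop, slides along the finisher's +y. 3 N friction, but rust binds it: a first pull stops hard at about 0.018. Pushed back from there to 0.003 (0.004 at most) it can be pulled to about 0.039, where it stops hard again; pushed back to 0.023 (0.024 at most) it then runs free both ways. Pushing it back farther does no harm. 15 N of pull shows a stop; do not force it
- shutter_pull (a point): middle of the upright black grip (14 mm diameter, 46 mm tall, axis vertical) of the shutter's cranked pull, 51 mm in front of the front plate, at height 182 mm; its top is at 205 mm; the bar below it turns in to the shutter at height 145 mm. It moves with the shutter
- boat: loading boat, 0.3 kg, 250 mm long: flat-sided wooden handle (90 long, 18 thick in y, 30 high), round 9 mm steel shank, shallow steel pan. Origin at the centre of the handle, on the shank's axis; x runs along the shank to the nose, z up. The handle spans x -45..45 mm, the shank goes to 135, the pan is 135..205. Its load adds 0.04 kg
- boat_pan (a point): middle of the pan, on the shank's axis, 170 mm from the boat's origin. Pan 70 mm long, 58 wide; underside 10 mm below the axis, side lips 3 mm below it, end walls to 1 mm and fittings to 12 mm above it. It fits the slot only level. Inside, this point 65 mm beyond the front plate, a roll of 45 degrees about the shank to either side slides the fittings out (they start at 30 to 40)
- rest: the boat's aluminium rest, fixed. Origin on the worktop straight below the boat's origin when home (boat axis 75 mm above the worktop), x along the boat. Rear support (x -43..-29 mm, top 60 mm) carries the handle's end between ears 26 mm apart, 68 mm high; front support (x 145..195 mm, top 65 mm) carries the pan between ears 68 mm apart, 73 mm high
- fitting_a: brass hex fitting, 19 x 22 x 20 mm, 20 g, standing in the pan; origin at the centre of its underside
- fitting_b: brass hex fitting like the other, nearer to the nose of the boat
- tray: bystander: parts tray 118 x 173 x 25 mm on the left with a bolt and a small weight in it; origin centre of underside
- small_weight: bystander: knobbed brass weight, 23 mm diameter, 28 mm tall, in the tray
- bolt: bystander: hex bolt 27 mm tall standing in the tray
- calliper: bystander: caliper 227 mm long, lying
- screwdriver: bystander: screwdriver 205 mm long, lying
- pen: bystander: pen 137 mm long, lying
- marker: bystander: marker pen 137 mm long, lying
- brass_weight: bystander: knobbed brass weight, 29 mm diameter, 34 mm tall

How it is judged:
By the outcome, as a careful person would: the job done as asked, in the order asked, and still so for the second after the job is handed in, with the robot touching nothing.
It also fails if it takes over 69 s, if anything falls off the work surface, if the arm or the gripper's body presses on something with over 40 N, if the wrist force passes 120 N, or if a joint passes its speed limit or range.

ROBOT

A 6-joint arm with a two-finger parallel gripper is mounted at the origin on a cart in front of the work surface, level with it; the furniture and walls round the work are solid. World frame = base frame: x ahead of the robot, y to its left, z up, the work surface at z = 0. Lengths are in mm, angles in degrees, forces in N, time in s.
With the tool pointing down it reaches from about 350 to 850 mm from the base axis. Payload 8.1 kg.
Tool frame: the origin (TCP) lies midway between the tips of the shut fingers; the grasp point (between the pads) lies 19 mm behind it (r.grasp_offset is the distance from the TCP to the grasp point, in mm); z points along the fingers, x is the direction in which the jaws open and shut, and the axes are right-handed (so a half turn about z gives the same grasp; the last joint's range is limited). The gripper opens to 85 mm and grips with 20 to 120 N. Pads are 22 mm wide; open, the fingers measure 114 mm over their backs; the gripper's body (76 mm by 85 mm) begins 54 mm behind the grasp point. The pads swing forward as they close: fully open they stand 13 mm farther back than shut.
Start: joints at [-72.33, 7.471, 85.268, -0, 87.261, -4.893], TCP at [230.24, -554.071, 231.292] pointing down, gripper open.
Joint ranges: [-169.43, 169.43], [-51.17, 129.36], [1.28, 143.12], [-76.62, 256.62], [0, 156.53], [-152.29, 152.29]. Speed limits (degrees/s): [136.94, 136.94, 159.86, 180, 180, 180].

INTERFACE

Orientations are given as [roll, pitch, yaw] about the fixed x, y, z axes, in that order (R = Rz(yaw) Ry(pitch) Rx(roll)).
In Python, from bench import r, optics, hand_in gives the robot as it stands.
- The arm moves only by the shell command python3 -m pendant 'ROWS' [FORCE]. ROWS is JSON, a list of rows, each a list of 5 numbers: the opening, from 0 (shut) to 1 (fully open), then the shift along the tool's x, y, z in mm, then the turn about the tool's z in degrees. A call has 1 to 10 rows; each row shifts and turns the commanded pose from where the row before left it, along the tool's axes as they then stand; what a row does not reach is not made up. A row lasts 1/10 s, in which the tool goes at most 50 mm and 8.59 degrees, less where a joint would pass 70% of its speed; a pose out of reach is approached as far as the arm can. A call with a gripper value outside its range is refused whole. The fingers move at their own pace and stop on an object; FORCE is the grip in N (left out, the last holds). Time passes only in rows, so rows that do not move let the fingers close. It gives the time, the measured TCP pose, the force and the opening at its end, in the units of the state.
- r.sense(): the state, without advancing time (a new reading comes with each control period).
- optics.snapshot(name): name is "side" or "top"; returns (picture, depth): 400x640x3 uint8, blue, green, red; 400x640 float32, mm along the optical axis (not along the pixel's ray), 0 where there is no reading.
- optics.camera_params(name): a dict with "camera_matrix" (3x3 intrinsics, pixels), "eye" and "orientation" of the camera in the world. Camera axes: x right, y down, z forward; pixel columns grow to the right and rows downward; lengths in mm; the calibration is good to about 2 mm. A picture is of the moment at which its call begins. camera_params takes no time and is no camera call.
- hand_in(): hands the job in, once; it reports no verdict.
Trained networks look in the newest picture that a camera, given by its name, has taken for a name from the list of things; names that differ only in an ending like _2 or _b are one class to them, and where a whole thing is asked for, a point or a joint stands for the part that bears it (a point fixed in the world has none). Each returns a list of dicts, best first, with "score" (0 to 1); they miss things now and then, are a little off and sometimes report something else, mostly with a low value. They report only what shows in the picture. A call takes as long as a camera call.
- optics.search_frame(camera, query): "at" ([x, y, z] in mm, in world coordinates, good to about 4 mm: the middle of the surface that is visible of it).
The state is a dict: "time": time; "joint_pos": joint angles; "qd": joint speeds; "joint_efforts": joint torques, N m; "tool_pos": TCP position; "tcp_rot": TCP orientation; "ft_force": force on the tool from outside, world axes, zero at the start; "wrist_torque": the same for the moment, N m; "finger_gap": finger opening in mm.
Only numpy, scipy, OpenCV 4.12 (cv2) and the standard library are available. Lean on these libraries where they do the work, as an engineer would, in place of code of your own. Each camera call takes 0.05 s, during which the arm holds its last target. There are 200 camera calls.

## Working session

There is one attempt and no reset: what is moved stays moved. The work goes in short steps, Python scripts to look and compute and a shell command to move; the robot and the scene stay as the last step left them, time stands still between calls to the robot, and variables do not carry over. Pictures are saved under pics/ and viewed, about 8 in all and at most 12, crops included, and the job is handed in when it is done.

```bash
ls; mkdir -p pics
python3 - <<'E'
from bench import r, optics
import cv2, numpy as np
print(r.sense(), r.grasp_offset)
for n in ("side","top"):
    p,d=optics.snapshot(n); cv2.imwrite(f"pics/{n}0.png",p); np.save(f"pics/{n}0.npy",d)
    c=optics.camera_params(n); print(n,c)
    for q in ("finisher","shutter_pull","boat","boat_pan","rest","fitting_a","shutter"):
        print(q,[(np.round(h["at"],1).tolist(),round(h["score"],2)) for h in optics.search_frame(n,q)[:3]])
E
```

```text
pics
{'time': 0.0, 'joint_pos': array([-7.23299258e+01,  7.51760548e+00,  8.53302318e+01,  4.90903940e-04,
        8.72613550e+01, -4.89090155e+00]), 'qd': array([ 0.07456058, -0.00789614,  0.01665645,  0.04366937,  0.01713724,
       -0.00974152]), 'joint_efforts': array([-7.19413511e-04, -5.69397676e+01, -5.00554669e+01, -4.23502997e-04,
        1.49598968e-02, -3.99459248e-05]), 'tool_pos': array([ 230.07405256, -553.53032535,  230.20927093]), 'tcp_rot': array([-1.79990202e+02,  1.08752874e-01, -6.74390389e+01]), 'ft_force': array([ 0.0059267 , -0.07297282, -0.02154908]), 'wrist_torque': array([ 0.01149535, -0.00086198,  0.01370259]), 'finger_gap': 85.34438062683382} 18.700000000000003
side {'camera_matrix': array([[368.42741386,   0.        , 319.63478172],
       [  0.        , 368.42741386, 200.18404955],
       [  0.        ,   0.        ,   1.        ]]), 'eye': array([ 113.78799081, -876.87348752,  570.23983285]), 'orientation': array([-1.16108714e+02, -1.09445279e-01, -3.00824791e+01])}
finisher [([735.0, -19.9, 141.5], 0.76), ([572.3, -323.6, 78.3], 0.18)]
shutter_pull [([683.5, 32.5, 153.3], 0.73), ([548.5, -322.7, 3.1], 0.16)]
boat [([550.6, -313.5, 71.6], 0.76)]
boat_pan [([553.8, -312.6, 76.8], 0.94)]
rest [([547.4, -326.2, 3.6], 0.64), ([552.3, -315.2, 76.1], 0.24)]
fitting_a [([610.1, -327.4, 74.0], 0.56), ([575.3, -327.7, 79.1], 0.5)]
shutter [([685.7, 32.8, 153.4], 0.65)]
top {'camera_matrix': array([[446.07213966,   0.        , 318.2914861 ],
       [  0.        , 446.07213966, 197.90384263],
       [  0.        ,   0.        ,   1.        ]]), 'eye': array([ 452.2920008 ,  -51.40825025, 1369.72504733]), 'orientation': array([-1.73467729e+02, -2.14527033e-02, -8.88810693e+01])}
finisher [([769.7, 72.7, 200.9], 0.77)]
shutter_pull [([677.2, 40.6, 147.6], 0.7)]
boat [([571.1, -312.7, 70.1], 0.68)]
boat_pan []
rest [([509.0, -301.4, 4.5], 0.94)]
fitting_a []
shutter [([677.8, 39.7, 145.5], 0.41)]
```

View pics/side0.png

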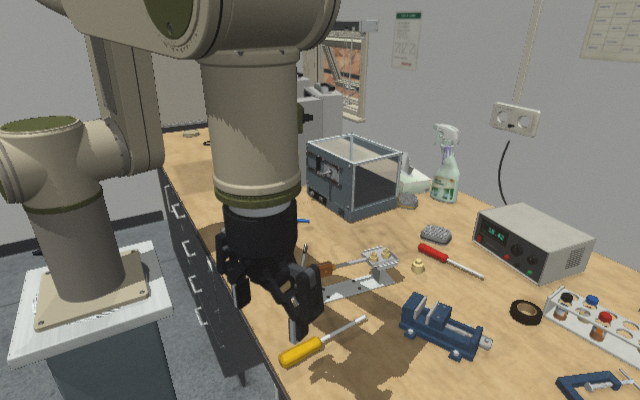

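View pics/top0.png

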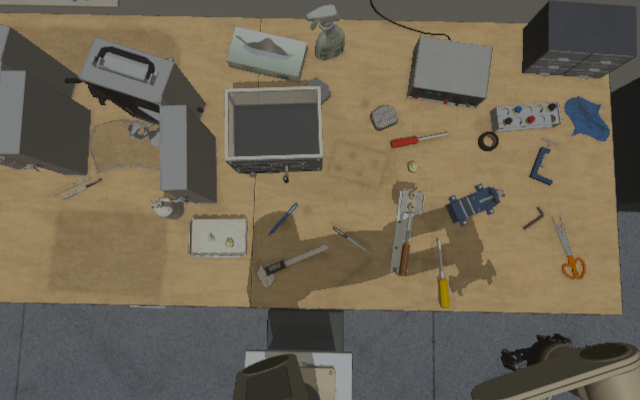

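```bash
cat > h.py <<'E'
import numpy as np, cv2
from scipy.spatial.transform import Rotation as R
from bench import r, optics
def cloud(n,d):
    c=optics.camera_params(n);K=np.array(c["camera_matrix"]);M=R.from_euler('xyz',c["orientation"],degrees=True).as_matrix()
    v,u=np.mgrid[0:400,0:640]
    return np.stack([(u-K[0,2])*d/K[0,0],(v-K[1,2])*d/K[1,1],d],-1)@M.T+np.array(c["eye"])
def project(n,P):
    c=optics.camera_params(n);K=np.array(c["camera_matrix"]);M=R.from_euler('xyz',c["orientation"],degrees=True).as_matrix()
    q=(np.atleast_2d(P)-np.array(c["eye"]))@M; q=q@K.T
    return q[:,:2]/q[:,2:]
def line(P):
    m=np.median(P,0); vx,vy,x,y=cv2.fitLine(P.astype(np.float32),cv2.DIST_HUBER,0,.01,.01).ravel()
    return (x,y),np.degrees(np.arctan2(vy,vx))
E
python3 - <<'E'
from h import *
for n in("top","side"):
    d=np.load(f"pics/{n}0.npy"); C=cloud(n,d)
    ok=d>0
    X,Y,Z=C[...,0],C[...,1],C[...,2]
    w=ok&(X>400)&(X<650)&(Y>-150)&(Y<50); 
    print(n,"table z",np.median(Z[ok&(X>350)&(X<640)&(Y<-100)&(Y>-250)&(abs(Z)<15)]))
    # finisher top
    m=ok&(X>620)&(X<950)&(Y>-180)&(Y<200)&(Z>188)&(Z<215)
    P=np.c_[X[m],Y[m]].astype(np.float32); print("fin",len(P),np.median(Z[m]),cv2.minAreaRect(P),cv2.boxPoints(cv2.minAreaRect(P)).round(1).tolist())
    # boat region
    b=ok&(X>380)&(X<660)&(Y>-400)&(Y<-270)
    for lo,hi in((50,62),(62,70),(70,78),(78,86),(86,96)):
        m=b&(Z>lo)&(Z<hi); P=np.c_[X[m],Y[m]]
        if len(P)>5: print(lo,hi,len(P),P.min(0).round(1),P.max(0).round(1),line(P))
# crops
t=cv2.imread("pics/top0.png");s=cv2.imread("pics/side0.png")
a=cv2.resize(t[175:285,375:455],None,fx=5,fy=5,interpolation=cv2.INTER_CUBIC)
b=cv2.resize(s[125:225,295:410],None,fx=3.4,fy=5.5,interpolation=cv2.INTER_CUBIC)
b=cv2.resize(b,(391,550))
cv2.imwrite("pics/c1.png",np.hstack([a,b]))
E
```

```text
top table z -0.37721144837155407
fin 6946 199.73760685777006 ((760.548583984375, 73.3569564819336), (259.43682861328125, 257.77423095703125), 1.9716497659683228) [[626.5, 197.6999969482422], [635.2999877929688, -59.900001525878906], [894.5999755859375, -51.0], [885.7999877929688, 206.60000610351562]]
50 62 35 [ 388.2 -355.1] [ 628.3 -277.2] ((np.float32(510.46643), np.float32(-289.2574)), np.float32(-2.5751743))
62 70 341 [ 391.4 -360.4] [ 635.9 -277.3] ((np.float32(561.28436), np.float32(-312.31094)), np.float32(-9.502278))
70 78 260 [ 388.3 -358.4] [ 634.7 -279.1] ((np.float32(531.18225), np.float32(-310.76245)), np.float32(-10.949943))
78 86 133 [ 385.8 -336.2] [ 631.4 -285.5] ((np.float32(512.56573), np.float32(-309.47546)), np.float32(-9.433706))
86 96 182 [ 386.6 -329.1] [ 619.  -285.3] ((np.float32(442.37778), np.float32(-299.553)), np.float32(-7.5093675))
side table z -3.1071843161878405
fin 1782 196.16193258512794 ((758.8971557617188, 70.95372772216797), (260.50341796875, 265.19879150390625), 2.987555980682373) [[621.9000244140625, 196.60000610351562], [635.7000122070312, -68.30000305175781], [895.9000244140625, -54.70000076293945], [882.0999755859375, 210.1999969482422]]
50 62 41 [ 443.1 -362.6] [ 616.6 -310.7] ((np.float32(551.3497), np.float32(-343.36707)), np.float32(-17.659472))
62 70 429 [ 443.2 -363.3] [ 631.6 -281.7] ((np.float32(555.7127), np.float32(-326.30307)), np.float32(-7.462461))
70 78 322 [ 442.6 -362.4] [ 633.4 -285. ] ((np.float32(532.1328), np.float32(-319.54224)), np.float32(-7.187407))
78 86 116 [ 440.6 -333.4] [ 619.8 -298.4] ((np.float32(512.56396), np.float32(-317.5774)), np.float32(-4.9564476))
86 96 60 [ 414.3 -314.1] [ 471.8 -293.5] ((np.float32(451.67047), np.float32(-305.82886)), np.float32(-15.06314))
```

View pics/c1.png

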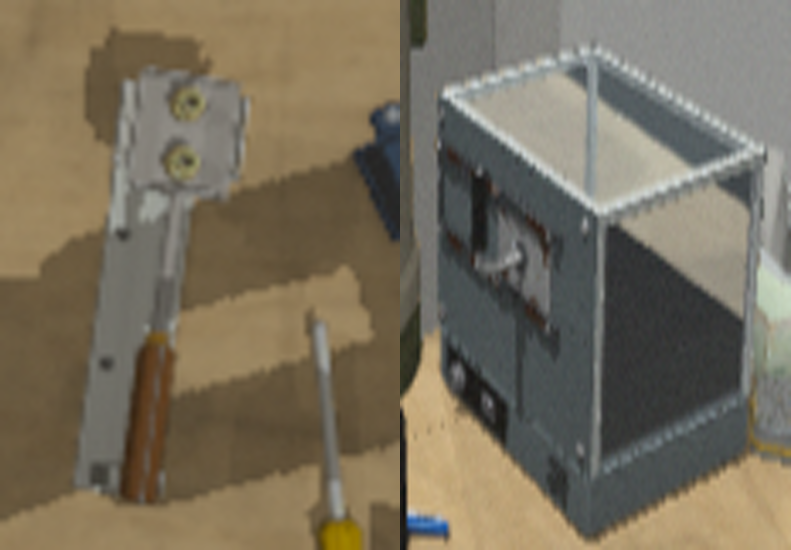

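Run:
```python
from h import *
t=cv2.imread("pics/top0.png"); d=np.load("pics/top0.npy")
def plane(z,u,v):
    c=optics.camera_params("top");K=np.array(c["camera_matrix"]);M=R.from_euler('xyz',c["orientation"],degrees=True).as_matrix()
    ray=np.c_[(u-K[0,2])/K[0,0],(v-K[1,2])/K[1,1],np.ones(len(u))]@M.T; e=np.array(c["eye"])
    return (e+ray*((z-e[2])/ray[:,2])[:,None])[:,:2].astype(np.float32)
C=cloud("top",d);X,Y,Z=C[...,0],C[...,1],C[...,2]
hsv=cv2.cvtColor(t,cv2.COLOR_BGR2HSV)
box=np.zeros_like(d,bool);box[235:285,392:420]=1
m=box&(Z>80)&(Z<96); v,u=np.nonzero(m);P=plane(90,u,v);print("handle",len(P),cv2.minAreaRect(P),line(P))
box[:]=0;box[185:225,395:430]=1
m=box&(hsv[...,1]>90)&(hsv[...,0]>15)&(hsv[...,0]<40)&(Z>76)
n,l,s,c=cv2.connectedComponentsWithStats(m.astype(np.uint8))
for i in range(1,n): print("fit",s[i,4],plane(86,*[np.array([k]) for k in c[i]]))
box[:]=0;box[212:236,400:422]=1
m=box&(Z>68)&(Z<84);v,u=np.nonzero(m);P=plane(79,u,v);print("shank",len(P),line(P))
# finisher edges: top frame z=200 per row/col
m=(d>0)&(Z>185)&(Z<215)&(X>640)&(X<920)&(Y>-120)&(Y<240)
v,u=np.nonzero(m)
P=plane(200,u.astype(float),v.astype(float))
fr=[];bk=[];lf=[];rt=[]
for c in range(230,320):
    rows=v[u==c]
    if len(rows): 
        fr.append(plane(200,np.array([c]),np.array([rows.max()+.5]))[0]);bk.append(plane(200,np.array([c]),np.array([rows.min()-.5]))[0])
for q in range(92,165):
    cs=u[v==q]
    if len(cs): lf.append(plane(200,np.array([cs.min()-.5]),np.array([q]))[0]);rt.append(plane(200,np.array([cs.max()+.5]),np.array([q]))[0])
for nme,L in zip(("front","back","left","right"),(fr,bk,lf,rt)):
    L=np.array(L);print(nme,line(L),np.percentile(L,[10,50,90],axis=0).round(1).tolist())
m=(d>0)&(Z>140)&(Z<215)&(X>600)&(X<682)&(Y>-20)&(Y<140)
print("pull",np.c_[C[m].round(0)][:40].tolist())
```

```text
handle 221 ((439.8529052734375, -299.29656982421875), (19.202871322631836, 109.02029418945312), 81.73300170898438) ((np.float32(434.258), np.float32(-298.25937)), np.float32(-7.231565))
fit 6 [[ 613.9259  -315.15488]]
fit 1 [[ 613.16974 -326.26282]]
fit 1 [[ 604.30005 -320.42712]]
fit 2 [[ 583.83655 -316.00122]]
fit 1 [[ 577.88617 -308.7536 ]]
fit 1 [[ 546.5504  -334.58218]]
shank 94 ((np.float32(530.9926), np.float32(-312.7356)), np.float32(-11.597843))
front ((np.float32(684.7554), np.float32(71.706985)), np.float32(-86.9694)) [[679.4, -25.3], [684.0, 69.4], [689.2, 164.1]]
back ((np.float32(888.5308), np.float32(76.38004)), np.float32(-87.14228)) [[883.8, -21.0], [888.5, 75.7], [893.2, 172.3]]
left ((np.float32(779.64844), np.float32(206.87598)), np.float32(2.4890726)) [[696.5, 203.3], [773.1, 206.6], [850.8, 209.8]]
right ((np.float32(783.2124), np.float32(-54.044567)), np.float32(2.9947295)) [[701.7, -58.0], [778.2, -53.9], [855.9, -49.8]]
pull [[682.0, 139.0, 172.0], [681.0, 136.0, 175.0], [681.0, 133.0, 176.0], [681.0, 130.0, 174.0], [681.0, 127.0, 176.0], [681.0, 124.0, 177.0], [681.0, 122.0, 178.0], [681.0, 119.0, 178.0], [681.0, 116.0, 179.0], [681.0, 114.0, 175.0], [681.0, 111.0, 177.0], [682.0, 109.0, 173.0], [682.0, 103.0, 175.0], [682.0, 100.0, 176.0], [682.0, 97.0, 176.0], [682.0, 89.0, 175.0], [682.0, 81.0, 178.0], [682.0, 67.0, 177.0], [682.0, 65.0, 177.0], [678.0, 138.0, 174.0], [679.0, 136.0, 173.0], [678.0, 133.0, 177.0], [678.0, 130.0, 176.0], [678.0, 127.0, 175.0], [678.0, 125.0, 176.0], [679.0, 122.0, 175.0], [679.0, 119.0, 174.0], [678.0, 116.0, 176.0], [678.0, 113.0, 177.0], [679.0, 111.0, 172.0], [679.0, 108.0, 175.0], [679.0, 106.0, 174.0], [680.0, 103.0, 172.0], [680.0, 101.0, 170.0], [679.0, 98.0, 174.0], [679.0, 95.0, 174.0], [679.0, 92.0, 175.0], [679.0, 89.0, 174.0], [680.0, 87.0, 173.0], [680.0, 84.0, 173.0]]
```

```bash
cat >> h.py <<'E'
def plane(n,z,uv):
    c=optics.camera_params(n);K=np.array(c["camera_matrix"]);M=R.from_euler('xyz',c["orientation"],degrees=True).as_matrix()
    uv=np.atleast_2d(uv).astype(float)
    ray=np.c_[(uv[:,0]-K[0,2])/K[0,0],(uv[:,1]-K[1,2])/K[1,1],np.ones(len(uv))]@M.T; e=np.array(c["eye"])
    return (e+ray*((z-e[2])/ray[:,2])[:,None])[:,:2]
E
python3 - <<'E'
from h import *
t=cv2.imread("pics/top0.png"); d=np.load("pics/top0.npy");C=cloud("top",d)
g=cv2.cvtColor(t,cv2.COLOR_BGR2GRAY)
print(g[168:186,278:294]); print(C[168:186,280:292,2].round(0).astype(int))
# boat estimates from crop
print("rear/front handle",plane("top",90,[[403,275],[406.4,243]]).round(1).tolist())
print("shank end",plane("top",79,[[410.4,213.4]]).round(1).tolist(),"fit",plane("top",87,[[411,207.4],[412.6,195]]).round(1).tolist())
E
```

```text
[[ 50  50  50  52  51  40  48  89 125 113  51  53  52  52  53  53]
 [ 61  61  60  59  54  48  55  97 125 112  54  58  58  58  55  55]
 [ 50  53  59  59  55  54  59  82 109 113  56  58  58  56  54  58]
 [ 33  39  59  68  66  66  68  74  93  99  81  81  81  80  81  79]
 [ 65  87 109 111 108 110 107  91  92  90 111 118 116 115 118 117]
 [112 120 128 128 127 127 123  97  93  94 118 130 128 128 129 129]
 [128 129 129 128 128 128 122  96  92  92 107 127 127 127 127 127]
 [129 130 128 129 129 124  97  80  85  89  99 126 126 127 125 125]
 [129 130 127 128 125  98  54  55  61  79 102 127 126 127 125 122]
 [132 129 129 130 121  63  85 104  57  58  96 128 129 128 127 124]
 [130 130 130 130 120  49  96 126  66  46  91 130 130 128 127 127]
 [130 130 130 131 122  63  68  92  53  37  81 130 130 129 127 128]
 [130 129 130 131 126 104  34  39  34  35  65 120 130 130 128 129]
 [130 130 129 130 129 119  58  31  32  31  65 122 130 130 128 128]
 [130 130 129 128 127 124 101  58  45  56  98 130 128 127 128 128]
 [130 131 129 129 127 127 121 108 105 110 123 128 127 126 128 129]
 [128 129 128 128 127 126 12
[... 661 characters left out ...]
0    3   -2]
 [   1    2   -1  205  204  209  204  205   -1   -3   -2   -2]
 [  -5    2   -2  206  204  204  204  203  193   -2    0    1]
 [  -1    2    2  206  203  209  200  202  180    0    2    3]
 [  -4    3   -1    2  203  201  197  191  176    3    1    0]
 [  -1 1370   -2   -3  173  184  183  180  170    5   -1   -2]
 [   2   -2   -1    0    1  160  168  166    1    4   -2   -3]
 [  -2    0    0    0   -3   -5    3   -1   -1    0    0    1]
 [  -1   -1    1   -4    5   -6   -1    0    7    3    2   -5]
 [  -3    3    4    0    5    0    7   -1    0   -5   -4   -1]]
rear/front handle [[383.8, -293.1], [474.2, -303.0]]
shank end [[560.1, -317.1]] fit [[576.8, -317.2], [613.0, -322.0]]
```

```bash
python3 -m pendant '[[0.6,0,-20,-10,6.6],[0.6,0,-40,0,6.6],[0.6,0,-40,0,6.6],[0.6,-40,-25,0,0],[0.6,-40,-25,0,0],[0.6,-40,-25,0,0],[0.6,-40,-25,0,0],[0.6,-40,-25,0,0],[0.6,-40,-25,0,0],[0.6,-40,-25,0,0]]'
```

```text
time: 1.8
tool_pos: [488.6, -239.0, 241.5]
tcp_rot: [-180.0, -0.0, -87.2]
ft_force: [0.9, -0.6, 0.1]
finger_gap: 51.2
```

Run:
```python
from h import *
print("pull",plane("top",205,[[285,178]]))
F=np.array([786.6,76.5]);a=np.radians(2.83);Rz=np.array([[np.cos(a),-np.sin(a)],[np.sin(a),np.cos(a)]])
print("pull in fin",(plane("top",205,[[285,178]])-F)@Rz,"slot",F+Rz@[-100,-30])
```

```text
pull [[636.83278809  39.71793804]]
pull in fin [[-151.40059029  -29.34278627]] slot [688.20313983  41.59931364]
```

```bash
python3 -m pendant '[[0.6,-38,-23,0,0],[0.6,-38,-23,0,0],[0.6,-38,-23,0,0],[0.6,-38,-23,0,0],[0.6,-38,-23,0,0],[0.6,-38,-23,0,0],[0.6,-43,-24,0,0],[0.6,0,0,0,0]]'
```

```text
time: 2.6
tool_pos: [637.9, 43.5, 240.6]
tcp_rot: [180.0, 0.1, -86.9]
ft_force: [-0.5, -0.3, -0.1]
finger_gap: 51.5
```

```bash
python3 -m pendant '[[0.6,3,0,25,0],[0.6,0,0,25,0],[0.6,0,0,24,0],[0.6,0,0,0,0],[0,0,0,0,0],[0,0,0,0,0],[0,0,0,0,0],[0,0,0,0,0]]' 60
```

```text
time: 3.4
tool_pos: [637.7, 37.9, 169.8]
tcp_rot: [-179.8, 0.3, -87.1]
ft_force: [-1.1, 14.7, 2.8]
finger_gap: 12.6
```

```bash
python3 -m pendant '[[0,-4,0,0,0],[0,-4,0,0,0]]'; python3 -m pendant '[[0,-4,0,0,0],[0,-2,0,0,0]]';python3 -m pendant '[[0,-2,0,0,0],[0,0,0,0,0]]'
```

```text
time: 3.6
tool_pos: [637.5, 42.1, 169.8]
tcp_rot: [-179.8, -0.1, -87.3]
ft_force: [-3.2, -4.6, 6.9]
finger_gap: 12.5
time: 3.8
tool_pos: [637.1, 48.2, 169.8]
tcp_rot: [-179.8, -0.1, -87.3]
ft_force: [-3.7, -2.7, 7.3]
finger_gap: 12.6
time: 4.0
tool_pos: [637.0, 50.2, 169.8]
tcp_rot: [-179.8, -0.1, -87.3]
ft_force: [-2.8, -2.0, 7.6]
finger_gap: 12.1
```

```bash
python3 -m pendant '[[0,-3,0,0,0],[0,0,0,0,0]]'; python3 -m pendant '[[0,-2,0,0,0],[0,0,0,0,0]]';python3 -m pendant '[[0,-1.5,0,0,0],[0,0,0,0,0]]'
```

```text
time: 4.2
tool_pos: [636.9, 53.1, 169.8]
tcp_rot: [-179.8, -0.1, -87.3]
ft_force: [-3.2, -3.3, 7.6]
finger_gap: 12.3
time: 4.4
tool_pos: [636.8, 54.1, 169.8]
tcp_rot: [-179.8, -0.1, -87.3]
ft_force: [-3.0, -6.5, 7.4]
finger_gap: 12.2
time: 4.6
tool_pos: [636.8, 54.5, 169.8]
tcp_rot: [-179.8, -0.2, -87.3]
ft_force: [-2.6, -10.2, 7.6]
finger_gap: 12.5
```

```bash
python3 -m pendant '[[0,6,0,0,0],[0,6,0,0,0],[0,5,0,0,0],[0,0,0,0,0]]'; python3 -m pendant '[[0,2,0,0,0],[0,0,0,0,0]]'
```

```text
time: 5.0
tool_pos: [637.1, 47.8, 169.8]
tcp_rot: [-179.8, 0.6, -87.0]
ft_force: [-3.8, 30.3, 6.9]
finger_gap: 12.5
time: 5.2
tool_pos: [637.6, 40.2, 169.8]
tcp_rot: [-179.8, 0.1, -87.1]
ft_force: [-2.7, 3.2, 6.7]
finger_gap: 12.0
```

```bash
python3 -m pendant '[[0,2,0,0,0],[0,0,0,0,0]]'; python3 -m pendant '[[0,1,0,0,0],[0,0,0,0,0]]'
```

```text
time: 5.4
tool_pos: [637.7, 38.0, 169.8]
tcp_rot: [-179.8, 0.1, -87.2]
ft_force: [-3.2, 7.5, 7.9]
finger_gap: 12.4
time: 5.6
tool_pos: [637.7, 37.9, 169.8]
tcp_rot: [-179.8, 0.2, -87.2]
ft_force: [-3.2, 11.0, 6.3]
finger_gap: 12.4
```

```bash
python3 -m pendant '[[0,-5,0,0,0],[0,-6,0,0,0],[0,-6,0,0,0],[0,-6,0,0,0],[0,-6,0,0,0],[0,-5,0,0,0],[0,-2,0,0,0],[0,0,0,0,0]]'; python3 -m pendant '[[0,-2,0,0,0],[0,0,0,0,0]]'
```

```text
time: 6.4
tool_pos: [636.6, 58.6, 169.8]
tcp_rot: [-179.9, -1.0, -87.7]
ft_force: [-3.4, -49.5, 7.5]
finger_gap: 12.4
time: 6.6
tool_pos: [636.5, 58.8, 169.8]
tcp_rot: [-179.9, -1.1, -87.8]
ft_force: [-4.7, -56.3, 8.0]
finger_gap: 12.2
```

```bash
python3 -m pendant '[[0,6,0,0,0],[0,6,0,0,0],[0,4,0,0,0],[0,0,0,0,0]]'; python3 -m pendant '[[0,4,0,0,0],[0,0,0,0,0]]'; python3 -m pendant '[[0,4,0,0,0],[0,0,0,0,0]]'
```

```text
time: 7.0
tool_pos: [636.7, 55.7, 169.8]
tcp_rot: [-179.8, -0.1, -87.3]
ft_force: [-4.1, -4.0, 7.7]
finger_gap: 12.5
time: 7.2
tool_pos: [636.9, 52.8, 169.8]
tcp_rot: [-179.8, -0.0, -87.3]
ft_force: [-3.3, -0.4, 7.0]
finger_gap: 12.6
time: 7.4
tool_pos: [637.1, 49.3, 169.8]
tcp_rot: [-179.8, 0.0, -87.2]
ft_force: [-3.4, 1.5, 6.4]
finger_gap: 12.3
```

```bash
python3 -m pendant '[[0,4,0,0,0],[0,0,0,0,0]]'; python3 -m pendant '[[0,4,0,0,0],[0,0,0,0,0]]'; python3 -m pendant '[[0,4,0,0,0],[0,0,0,0,0]]'
```

```text
time: 7.6
tool_pos: [637.3, 45.4, 169.8]
tcp_rot: [-179.8, 0.0, -87.2]
ft_force: [-3.2, 0.3, 6.3]
finger_gap: 12.6
time: 7.8
tool_pos: [637.5, 41.4, 169.8]
tcp_rot: [-179.8, 0.0, -87.2]
ft_force: [-3.3, 1.6, 7.6]
finger_gap: 12.5
time: 8.0
tool_pos: [637.7, 38.0, 169.8]
tcp_rot: [-179.8, 0.1, -87.2]
ft_force: [-3.0, 4.4, 7.1]
finger_gap: 12.7
```

```bash
python3 -m pendant '[[0,2,0,0,0],[0,0,0,0,0]]'; python3 -m pendant '[[0,-6,0,0,0],[0,-6,0,0,0],[0,-6,0,0,0],[0,-4,0,0,0],[0,0,0,0,0]]'
python3 - <<'E'
from h import *
p,d=optics.snapshot("side"); cv2.imwrite("pics/s1f.png",p)
cv2.imwrite("pics/s1.png",cv2.resize(p[110:230,290:420],None,fx=5,fy=5,interpolation=cv2.INTER_CUBIC))
E
```

```text
time: 8.2
tool_pos: [637.7, 37.9, 169.8]
tcp_rot: [-179.8, 0.2, -87.2]
ft_force: [-2.7, 11.5, 6.9]
finger_gap: 12.6
time: 8.7
tool_pos: [636.7, 57.3, 169.8]
tcp_rot: [-179.8, -0.0, -87.2]
ft_force: [-4.0, -0.1, 7.2]
finger_gap: 12.2
```

View pics/s1.png

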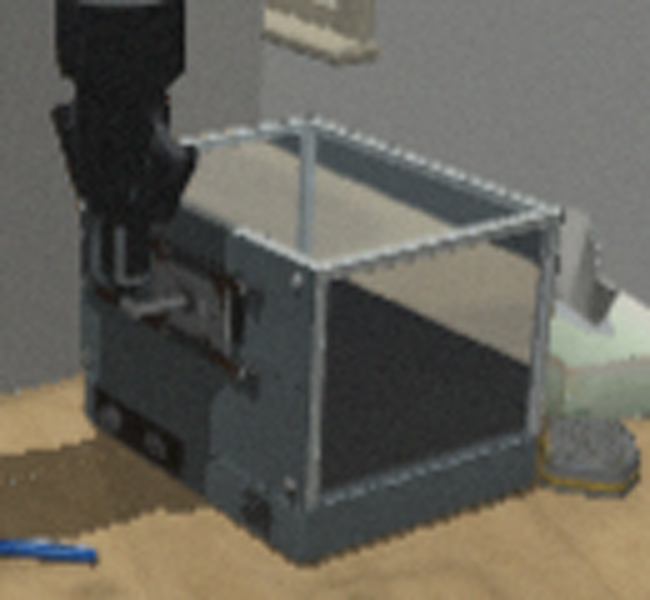

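```bash
python3 -m pendant '[[0,-5,0,0,0],[0,-5,0,0,0],[0,-5,0,0,0],[0,-2,0,0,0],[0,0,0,0,0]]'; python3 -m pendant '[[0,-2,0,0,0],[0,0,0,0,0]]'; python3 -m pendant '[[0,-2,0,0,0],[0,0,0,0,0]]'
```

```text
time: 9.25
tool_pos: [635.7, 73.9, 169.8]
tcp_rot: [-179.9, -0.0, -87.3]
ft_force: [-3.6, -1.2, 8.5]
finger_gap: 12.4
time: 9.45
tool_pos: [635.6, 75.6, 169.8]
tcp_rot: [-179.9, -0.1, -87.3]
ft_force: [-3.9, -2.0, 7.6]
finger_gap: 12.4
time: 9.65
tool_pos: [635.6, 77.0, 169.8]
tcp_rot: [-179.9, -0.1, -87.3]
ft_force: [-5.2, -4.8, 7.4]
finger_gap: 12.6
```

```bash
python3 -m pendant '[[0,-2,0,0,0],[0,0,0,0,0]]'; python3 -m pendant '[[0,-2,0,0,0],[0,0,0,0,0]]'; python3 -m pendant '[[0,-2,0,0,0],[0,0,0,0,0]]'
```

```text
time: 9.85
tool_pos: [635.6, 77.3, 169.8]
tcp_rot: [-179.9, -0.2, -87.3]
ft_force: [-4.2, -11.6, 7.2]
finger_gap: 12.4
time: 10.05
tool_pos: [635.5, 77.7, 169.8]
tcp_rot: [-179.9, -0.4, -87.4]
ft_force: [-4.7, -18.2, 8.6]
finger_gap: 12.3
time: 10.25
tool_pos: [635.5, 78.0, 169.8]
tcp_rot: [-179.9, -0.5, -87.5]
ft_force: [-4.2, -24.2, 8.7]
finger_gap: 12.2
```

```bash
python3 -m pendant '[[0,6,0,0,0],[0,6,0,0,0],[0,6,0,0,0],[0,6,0,0,0],[0,5,0,0,0],[0,0,0,0,0]]'; python3 -m pendant '[[0,-6,0,0,0],[0,-6,0,0,0],[0,-6,0,0,0],[0,-5,0,0,0],[0,0,0,0,0]]'
```

```text
time: 10.85
tool_pos: [636.7, 55.4, 169.8]
tcp_rot: [-179.8, 0.0, -87.2]
ft_force: [-3.4, 1.1, 7.8]
finger_gap: 12.5
time: 11.35
tool_pos: [635.5, 78.5, 169.8]
tcp_rot: [-179.9, -0.0, -87.2]
ft_force: [-5.1, 0.9, 7.7]
finger_gap: 12.6
```

```bash
python3 -m pendant '[[0,-6,0,0,0],[0,-7,0,0,0],[0,-7,0,0,0],[0,-7,0,0,0],[0,-7,0,0,0],[0,-6,0,0,0],[0,-2,0,0,0],[0,0,0,0,0]]'; python3 -m pendant '[[0,-2,0,0,0],[0,0,0,0,0]]'
```

```text
time: 12.15
tool_pos: [633.3, 120.0, 169.8]
tcp_rot: [-179.9, -0.0, -87.2]
ft_force: [-6.4, -1.6, 8.8]
finger_gap: 12.6
time: 12.35
tool_pos: [633.2, 120.1, 169.8]
tcp_rot: [-179.9, -0.2, -87.3]
ft_force: [-6.2, -9.4, 9.3]
finger_gap: 12.1
```

```bash
python3 -m pendant '[[0,2,0,0,0],[0.6,0,0,0,0],[0.6,0,0,0,0],[0.6,0,0,-20,0],[0.6,0,0,-40,0],[0.6,0,0,-50,0],[0.6,0,0,-50,0],[0.6,25,-25,-30,0],[0.6,25,-40,-20,0],[0.6,25,-40,-20,0]]'; python3 -c "
from h import *
print(r.sense()['joint_pos'].round(1))"
```

```text
time: 13.35
tool_pos: [735.3, 53.9, 396.9]
tcp_rot: [-179.8, -0.0, -87.2]
ft_force: [1.4, 0.6, 0.3]
finger_gap: 51.2
[  0.2  31.4  38.9  -0.  109.5  87.4]
```

```bash
for i in 1 2; do python3 -m pendant '[[0.6,0,-50,0,0],[0.6,0,-50,0,0],[0.6,0,-50,0,0]]'; python3 -c "
from h import *
print(r.sense()['joint_pos'].round(1))"; done
```

```text
time: 13.65
tool_pos: [815.8, 57.6, 393.0]
tcp_rot: [-179.0, 0.0, -87.3]
ft_force: [2.4, -0.0, 0.7]
finger_gap: 51.3
[4.000e-01 5.450e+01 5.200e+00 1.000e-01 1.192e+02 8.770e+01]
time: 13.95
tool_pos: [873.7, 58.9, 347.5]
tcp_rot: [-174.1, 0.1, -87.2]
ft_force: [-0.5, -0.4, -1.2]
finger_gap: 51.5
[  0.3  60.2   1.5   0.4 112.5  87.8]
```

```bash
for i in 1 2; do python3 -m pendant '[[0.6,0,-40,-30,0],[0.6,0,-40,-30,0],[0.6,0,-40,-30,0],[0.6,0,-40,-30,0]]'; python3 -c "
from h import *
print(r.sense()['joint_pos'].round(1))"; done
```

```text
time: 14.35
tool_pos: [885.9, 57.0, 433.1]
tcp_rot: [-165.8, 0.2, -87.2]
ft_force: [-0.8, 0.5, 0.6]
finger_gap: 51.1
[ -0.   54.9   1.3   1.  109.6  87.7]
time: 14.75
tool_pos: [888.2, 54.6, 513.9]
tcp_rot: [-158.3, 0.4, -87.2]
ft_force: [0.2, -0.0, 0.4]
finger_gap: 51.3
[ -0.4  50.    1.3   1.6 107.1  87.6]
```

```bash
cat > ov.py <<'E'
from h import *
def overlay(img,n,x,y,yaw,z,x0,y0,w,hh,f):
    a=np.radians(yaw);M=np.array([[np.cos(a),-np.sin(a),0],[np.sin(a),np.cos(a),0],[0,0,1]])
    c=cv2.resize(img[y0:y0+hh,x0:x0+w],None,fx=f,fy=f,interpolation=cv2.INTER_CUBIC)
    for pts,col in (([[-45,-9,15],[45,-9,15],[45,9,15],[-45,9,15]],(0,255,0)),([[135,-29,-3],[205,-29,-3],[205,29,-3],[135,29,-3]],(0,255,0)),([[45,-4.5,0],[135,-4.5,0],[135,4.5,0],[45,4.5,0]],(255,255,0))):
        q=project(n,np.array(pts,float)@M.T+[x,y,z]); q=((q-[x0,y0]+.5)*f-.5)
        cv2.polylines(c,[np.round(q).astype(int)],True,col,1)
    return c
E
python3 - <<'E'
from ov import *
t,d=optics.snapshot("top");s,_=optics.snapshot("side");np.save("pics/t2.npy",d);cv2.imwrite("pics/t2f.png",t);cv2.imwrite("pics/s2f.png",s)
hsv=cv2.cvtColor(t,cv2.COLOR_BGR2HSV)
m=np.zeros(d.shape,np.uint8);m[238:280,394:420]=255
m=((m>0)&(hsv[...,1]>110)&(hsv[...,2]<150)&(hsv[...,0]<16))
n,l,st,c=cv2.connectedComponentsWithStats(m.astype(np.uint8));k=1+np.argmax(st[1:,4]);print(st[k],c[k])
v,u=np.nonzero(l==k);P=plane("top",90,np.c_[u,v]).astype(np.float32);print(cv2.minAreaRect(P),line(P),P.mean(0))
A=overlay(t,"top",429,-298,-7.4,75,380,178,60,100,6)
B=overlay(s,"side",429,-298,-7.4,75,300,235,105,75,4)
B=cv2.copyMakeBorder(B,0,max(0,600-B.shape[0]),0,0,cv2.BORDER_CONSTANT);cv2.imwrite("pics/ov1.png",np.hstack([A,B]));
print(r.sense()['tool_pos'],r.sense()['joint_pos'].round(2),r.sense()['tcp_rot'])
E
```

```text
[399 244  11  31 176] [403.84659091 259.35795455]
((428.33123779296875, -296.4716796875), (19.537370681762695, 86.5674057006836), 80.40512084960938) ((np.float32(428.33133), np.float32(-295.01678)), np.float32(-8.736941)) [ 427.80325 -295.6523 ]
[887.51100086  54.54616611 516.68548245] [ -0.41  49.86   1.28   1.59 107.06  87.6 ] [-158.16173709    0.34536761  -87.17895847]
```

View pics/ov1.png

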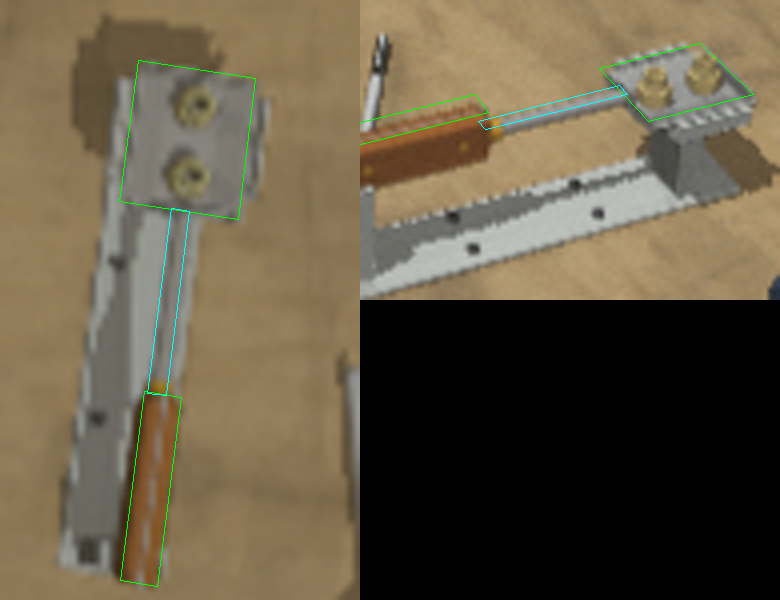

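```bash
cat > kin.py <<'E'
import numpy as np
from scipy.optimize import least_squares
S=[([-72.33,7.5176,85.3302,0,87.2613],(599.43,230.21)),([.2,31.4,38.9,0,109.5],(737.3,396.9)),([.4,54.5,5.2,.1,119.2],(817.8,393.0)),([.3,60.2,1.5,.4,112.5],(875.7,347.5)),([0,54.9,1.3,1,109.6],(887.7,433.1)),([-.41,49.86,1.28,1.59,107.06],(889.2,516.69))]
def f(p):
    a,L1,L2,e,h,L3=p;o=[]
    for q,(rr,z) in S:
        A=np.radians(q[1]);B=A+np.radians(q[2]);C=B+np.radians(q[4])
        o+=[a+L1*np.sin(A)+L2*np.sin(B)-e*np.cos(B)+L3*np.sin(C)-rr,h+L1*np.cos(A)+L2*np.cos(B)+e*np.sin(B)+L3*np.cos(C)-z]
    return o
s=least_squares(f,[0,440,590,0,144,320],x_scale=100)
if __name__=="__main__":
    print(s.x.round(1),np.round(s.fun,1))
    a,L1,L2,e,h,L3=s.x
    for tilt in (45,50,55,60,65):
        t=np.radians(tilt);hd=np.radians(-8)
        tcp=np.array([430,-297.3,75])+18.7*np.array([np.sin(t)*np.cos(hd),np.sin(t)*np.sin(hd),-np.cos(t)])
        w=tcp-L3*np.array([np.sin(t)*np.cos(hd),np.sin(t)*np.sin(hd),-np.cos(t)])
        rr=np.hypot(*w[:2])-a;dz=w[2]-h;D=np.hypot(rr,dz);Lf=np.hypot(L2,e)
        print(tilt,w.round(0),D.round(0),"elbow int",np.degrees(np.arccos((L1**2+Lf**2-D**2)/(2*L1*Lf))))
E
python3 kin.py
```

```text
[  2.4 368.8 553.2 -60.8 319.2 366.3] [ 0.1  0.  -0.1 -0.   0.2  0.7 -0.3 -0.8 -0.1  0.2  0.2 -0.1]
45 [ 187. -263.  321.] 320.0 elbow int 33.24911701906956
50 [ 166. -260.  298.] 307.0 elbow int 31.1111839769807
55 [ 148. -258.  274.] 298.0 elbow int 29.60808720541441
60 [ 132. -255.  249.] 294.0 elbow int 28.840160486156133
65 [ 118. -253.  222.] 294.0 elbow int 28.866723035945068
```

```bash
cat > ik.py <<'E'
import numpy as np
from scipy.optimize import least_squares
from scipy.spatial.transform import Rotation as R
from kin import s
a,L1,L2,e,h,L3=s.x
LO=np.array([-169.43,-51.17,1.28,-76.62,0,-152.29]);HI=np.array([169.43,129.36,143.12,256.62,156.53,152.29])
def fk(q):
    A=R.from_euler('ZY',[q[0],q[1]],degrees=True);B=A*R.from_euler('Y',q[2],degrees=True)
    T=B*R.from_euler('ZYZ',[q[3],q[4],q[5]+180],degrees=True)
    p=R.from_euler('Z',q[0],degrees=True).apply([a,0,h])+A.apply([0,0,L1])+B.apply([-e,0,L2])+T.apply([0,0,L3])
    return p,T
def ik(p,T,q0):
    def f(q):
        P,t=fk(q);return np.r_[P-p,(t.inv()*T).as_rotvec()*200]
    o=least_squares(f,np.clip(q0,LO+.01,HI-.01),bounds=(LO,HI),x_scale=10)
    return o.x,np.linalg.norm(o.fun[:3]),np.degrees(np.linalg.norm(o.fun[3:])/200)
def tool(tilt,head,rolled=0):  # forward-tilted tool; jaws horizontal; then turn about z
    t=np.radians(tilt)
    M=np.array([[0,-np.cos(t),np.sin(t)],[-1,0,0],[0,-np.sin(t),-np.cos(t)]])  # x=-y world, y=back/down, z fwd/down
    return R.from_euler('z',head,degrees=True)*R.from_matrix(M)*R.from_euler('z',rolled,degrees=True)
E
python3 - <<'E'
from ik import *
q=[-.41,49.86,1.28,1.59,107.06,87.6];p,T=fk(q);print(p.round(1),T.as_euler('xyz',degrees=True).round(2))
print(tool(21.84,2.82).as_euler('xyz',degrees=True))
for g in (0,20,30):
  for tilt in (45,50,55,60):
    T=tool(tilt,-8);b=R.from_euler('z',-8,degrees=True)
    best=None
    for q0 in ([-35,0,120,60,40,60],[-35,0,120,-60,40,60],[-60,0,135,100,60,0],[-60,0,135,60,30,30]):
        rs=ik(np.array([430,-297.3,75])+b.apply([g,0,0])+T.apply([0,0,18.7]),T,q0)
        if best is None or rs[1]+rs[2]*3<best[1]+best[2]*3: best=rs
    print(g,tilt,best[0].round(0),np.round(best[1:],1))
E
```

```text
[889.3   3.4 516.7] [-158.16    0.35  -87.18]
[-1.58160000e+02  1.27222187e-14 -8.71800000e+01]
0 45 [-55. -18. 140.  57.  38.   3.] [0. 0.]
0 50 [-57. -17. 143.  69.  39. -10.] [0. 0.]
0 55 [-61. -13. 143.  79.  42. -23.] [1.8 0.8]
0 60 [-64.  -8. 143.  88.  47. -35.] [3.3 1.4]
20 45 [-52. -15. 138.  58.  36.   3.] [0. 0.]
20 50 [-55. -14. 140.  70.  36. -10.] [0. 0.]
20 55 [-57. -11. 142.  82.  39. -23.] [0. 0.]
20 60 [-60.  -8. 143.  93.  43. -36.] [0. 0.]
30 45 [-51. -13. 137.  58.  35.   4.] [0. 0.]
30 50 [-53. -12. 139.  71.  35. -10.] [0. 0.]
30 55 [-56. -10. 141.  83.  38. -24.] [0. 0.]
30 60 [-58.  -6. 142.  94.  42. -36.] [0. 0.]
```

```bash
python3 - <<'E'
s=open('kin.py').read()
s=s.replace("def f(p):","DL=51.2\nS=[(q,((rr*rr-DL**2)**.5,z)) for q,(rr,z) in S]\ndef f(p):",1)
open('kin.py','w').write(s)
s=open('ik.py').read().replace("from kin import s","from kin import s,DL").replace("apply([a,0,h])","apply([a,DL,h])")
open('ik.py','w').write(s)
E
cat > plan.py <<'E'
from ik import *
import sys
S=np.array([688.2,41.6,145.]);H=-8.
def boatpose(tilt,g,o,b): # TCP for boat origin o with boat rotation b
    T0=tool(tilt,H);B0=R.from_euler('z',H,degrees=True);rel=B0.inv()*T0
    T=b*rel;return o+b.apply([g,0,0])+T.apply([0,0,18.7]),T
E
python3 kin.py | head -1
python3 - <<'E'
from plan import *
p,T=fk([-.41,49.86,1.28,1.59,107.06,87.6]);print(p.round(1))
B0=R.from_euler('z',H,degrees=True)
for tilt in (55,60,65):
    g=25;q=np.array([-56,-10,141,83,38,-24.])
    def sh(n,o,b,q):
        p,T=boatpose(tilt,g,np.array(o,float),b);q,e1,e2=ik(p,T,q);print(tilt,n,q.round(0),round(e1,1),round(e2,1),p.round(0));return q
    q=sh("pick",[430,-297.3,75],B0,q)
    q=sh("lift",[430,-297.3,145],B0,q)
    q1=q
    o=S-B0.apply([235,0,0]);q=sh("pre",o,B0,q)
    o=S+B0.apply([65-170,0,0]);q=sh("in",o,B0,q)
    T0=tool(tilt,H)
    for ph in (-55,55):
        w=R.from_rotvec(T0.apply([0,0,np.radians(ph)]));b=w*B0
        qq=sh("roll%d"%ph,S-b.apply([105,0,0]),b,q);print(b.as_matrix()[:,0].round(2),"lateral z",b.as_matrix()[2,1].round(2))
E
```

```text
[ 3.000e-01  3.690e+02  5.532e+02 -6.160e+01  3.198e+02  3.664e+02] [ 0.1  0.  -0.1 -0.   0.3  0.7 -0.3 -0.8 -0.1  0.2  0.2 -0.1]
[888.2  54.6 516.7]
55 pick [-66. -11. 142.  78.  45. -25.] 0.0 0.0 [ 470. -303.   64.]
55 lift [-66. -24. 142.  66.  49.  -8.] 0.0 0.0 [ 470. -303.  134.]
55 pre [ 23. -34. 143. -47.  41. 152.] 20.8 10.4 [495.  69. 134.]
55 in [  6. -19. 138. -55.  13. 152.] 1.1 1.0 [624.  51. 134.]
55 roll-55 [  0. -21. 138. -39.  11.  78.] 0.0 0.0 [630.  12. 150.]
[ 0.92  0.35 -0.2 ] lateral z -0.67
55 roll55 [  3. -19. 136.  -2.   9. 152.] 7.8 8.4 [640.  86. 150.]
[ 0.79 -0.58 -0.2 ] lateral z 0.67
60 pick [-69.  -7. 143.  86.  49. -36.] 0.0 0.0 [ 471. -303.   66.]
60 lift [-69. -21. 143.  74.  52. -18.] 1.6 0.7 [ 471. -303.  136.]
60 pre [ 22. -34. 143. -48.  40. 152.] 25.5 13.5 [496.  69. 136.]
60 in [  4. -21. 140. -56.   9. 152.] 5.3 4.5 [625.  50. 136.]
60 roll-55 [  1. -21. 141. -77.   8. 116.] 1.1 0.9 [629.  17. 150.]
[ 0.94  0.28 -0.18] lateral z -0.71
60 roll55 [  2. -20. 140.  -2.   1. 152.] 8.2 8.6 [638.  82. 150.]
[ 0.83 -0.53 -0.18] lateral z 0.71
65 pick [-71.  -2. 143.  94.  54. -46.] 0.0 0.0 [ 472. -303.   67.]
65 lift [-72. -16. 143.  82.  56. -28.] 3.9 1.7 [ 472. -303.  137.]
65 pre [ 22. -34. 143. -49.  39. 152.] 30.6 17.1 [497.  68. 137.]
65 in [  2. -22. 142. -58.   4. 152.] 9.9 8.0 [626.  50. 137.]
65 roll-55 [  1. -23. 142. -77.   7. 116.] 6.8 5.2 [628.  22. 150.]
[ 0.96  0.21 -0.16] lateral z -0.74
65 roll55 [  2. -21. 141.  -3.   0. 152.] 10.1 9.7 [636.  77. 150.]
[ 0.87 -0.47 -0.16] lateral z 0.74
```

```bash
cat > srch.py <<'E'
from plan import *
B0=R.from_euler('z',H,degrees=True)
rng=np.random.default_rng(0)
seeds=[[x1,-20,138,x4,x5,x6] for x1 in(-55,10) for x4 in (-60,0,60,120) for x5 in(15,50) for x6 in(-90,0,90)]
def best(p,T,q0=None):
    c=[ik(p,T,q) for q in ([q0] if q0 is not None else seeds)]
    return min(c,key=lambda r:r[1]+3*r[2])
for tilt in (40,45,50):
  for g in (35,):
   for fl in (0,180):
    F=R.from_euler('z',fl,degrees=True)
    print("==",tilt,g,fl)
    T0=tool(tilt,H)
    for n,o,ph in (("pick",[430,-297.3,75],0),("lift",[430,-297.3,150],0),("pre",S-B0.apply([225,0,0]),0),("in",S-B0.apply([100,0,0]),0),("r-",None,-62),("r+",None,62)):
        b=R.from_rotvec(T0.apply([0,0,np.radians(ph)]))*B0
        if o is None:o=S-b.apply([95,0,0])
        p,T=boatpose(tilt,g,np.array(o,float),b);q,e1,e2=best(p,T*F);print(n,q.round(0),round(e1,1),round(e2,1))
E
time python3 srch.py
```

```text
== 40 35 0
pick [-56. -13. 134.  48.  40.   9.] 0.0 0.0
lift [-56. -22. 132.  40.  48.  21.] 0.0 0.0
pre [ 10. -38. 143. -18.  38. 118.] 0.0 0.0
in [  4. -13. 125. -16.  29. 114.] 0.0 0.0
r- [ -2. -12. 123.  -8.  30.  40.] 0.0 0.0
r+ [  14.   -6.  121.  -42.   30. -152.] 6.4 7.1
== 40 35 180
pick [ -50.  -15.  133.   35.   37. -152.] 6.1 6.1
lift [ -54.  -23.  131.   35.   47. -152.] 2.9 2.8
pre [ 10. -38. 143. -18.  38. -62.] 0.0 0.0
in [  4. -13. 125. -16.  29. -66.] 0.0 0.0
r- [  -2.  -12.  123.   -8.   30. -140.] 0.0 0.0
r+ [  9.  -8. 119. -21.  32.   3.] 0.0 0.0
== 45 35 0
pick [-59. -13. 137.  58.  40.  -2.] 0.0 0.0
lift [-59. -24. 135.  48.  47.  12.] 0.0 0.0
pre [ 12. -37. 143. -26.  37. 127.] 5.9 2.9
in [  5. -14. 129. -24.  23. 122.] 0.0 0.0
r- [ -1. -14. 127. -13.  23.  45.] 0.0 0.0
r+ [  12.   -9.  124.  -44.   26. -152.] 3.6 3.9
== 45 35 180
pick [-63.  -9. 140.  78.  42. 152.] 11.1 8.7
lift [ -53.  -26.  135.   37.   44. -152.] 6.2 5.9
pre [ 12. -37. 143. -26.  37. -53.] 5.9 2.9
in [  5. -14. 129. -24.  23. -58.] 0.0 0.0
r- [  -1.  -14.  127.  -13.   23. -135.] 0.0 0.0
r+ [  9. -10. 123. -29.  26.  11.] 0.0 0.0
== 50 35 0
pick [-62. -12. 139.  69.  41. -14.] 0.0 0.0
lift [-62. -24. 138.  57.  47.   3.] 0.0 0.0
pre [ 16. -35. 143. -36.  36. 138.] 11.9 5.8
in [  6. -15. 132. -38.  17. 136.] 0.0 0.0
r- [  0. -16. 131. -22.  16.  55.] 0.0 0.0
r+ [  10.  -11.  128.  -45.   21. -152.] 0.6 0.7
== 50 35 180
pick [-64.  -9. 140.  79.  43. 152.] 6.1 4.7
lift [ -53.  -29.  138.   39.   41. -152.] 9.8 9.0
pre [ 16. -35. 143. -36.  36. -42.] 11.9 5.8
in [  6. -15. 132. -38.  17. -44.] 0.0 0.0
r- [   0.  -16.  131.  -22.   16. -125.] 0.0 0.0
r+ [ 10. -11. 127. -42.  21.  24.] 0.0 0.0
real	1m3.792s
user	1m3.152s
sys	0m0.096s
```

```bash
python3 -m pendant '[[0.5,14,-40,-20,0],[0.5,14,-40,-20,0],[0.5,14,-40,-20,0],[0.5,14,-40,-20,0],[0.5,14,-40,-20,0]]'
cat > dev.py <<'E'
from ik import *
from bench import r
T=R.from_euler('xyz',r.sense()['tcp_rot'],degrees=True);z=T.apply([0,0,1])
print("tilt",np.degrees(np.arccos(-z[2])).round(2),"head",np.degrees(np.arctan2(z[1],z[0])).round(2),"x-axis z",T.apply([1,0,0])[2].round(3),"q",r.sense()['joint_pos'].round(1),"t",r.sense()['time'])
t1=tool(47,-8).apply([0,0,1]);v=T.inv().apply(t1-z*(z@t1));print("push dir (tool)",(v/np.linalg.norm(v)).round(2),"deg left",np.degrees(np.arccos(z@t1)).round(1))
E
python3 dev.py
cat > path.py <<'E'
from plan import *
B0=R.from_euler('z',H,degrees=True);tilt=47;g=38;T0=tool(tilt,H)
q=np.array([-60,-12,138,60,41,-5.])
def go(n,o,ph=0,dz=None):
    global q
    b=R.from_rotvec(T0.apply([0,0,np.radians(ph)]))*B0
    if np.isscalar(o):o=S-b.apply([o,0,0])
    p,T=boatpose(tilt,g,np.array(o,float),b);q,e1,e2=ik(p,T,q);print(n,q.round(0),round(e1,1),round(e2,1),p.round(0))
home=np.array([430,-297.3,75])
for k in (150,75,0): go("above%d"%k,home+[0,0,k])
go("lift",home+[0,0,70])
pre=S-B0.apply([220,0,0])
for f in (.25,.5,.75,1): go("tr%.2f"%f,(1-f)*(home+[0,0,70])+f*pre)
for d in (180,140,95): go("in%d"%d,d)
for ph in (-20,-45,-72): go("roll%d"%ph,90,ph)
E
python3 path.py
```

```text
time: 15.35
tool_pos: [902.2, -12.3, 588.5]
tcp_rot: [-149.4, 0.1, -87.4]
ft_force: [-0.2, -0.1, 0.7]
finger_gap: 42.9
tilt 30.55 head 2.81 x-axis z -0.002 q [ -5.8  46.2   1.3   4.5 102.2  83.7] t 15.35
push dir (tool) [ 0.45 -0.89 -0.  ] deg left 17.7
above150 [-60. -31. 133.  45.  54.  19.] 0.0 0.0 [ 481. -304.  212.]
above75 [-60. -23. 136.  52.  47.   8.] 0.0 0.0 [ 481. -304.  137.]
above0 [-60. -12. 137.  63.  40.  -7.] 0.0 0.0 [ 481. -304.   62.]
lift [-60. -23. 136.  52.  46.   8.] 0.0 0.0 [ 481. -304.  132.]
tr0.25 [-48. -35. 143.  43.  44.  25.] 4.2 2.0 [ 491. -212.  132.]
tr0.50 [-30. -39. 143.  24.  41.  54.] 13.3 6.5 [ 501. -120.  132.]
tr0.75 [ -7. -40. 143.  -3.  37.  93.] 14.2 7.0 [511. -27. 132.]
tr1.00 [ 13. -36. 143. -29.  34. 130.] 6.7 3.2 [522.  65. 132.]
in180 [  9. -31. 142. -28.  26. 127.] 0.0 0.0 [561.  59. 132.]
in140 [  7. -22. 136. -29.  23. 127.] 0.0 0.0 [601.  54. 132.]
in95 [  5. -13. 129. -29.  20. 126.] 0.0 0.0 [645.  48. 132.]
roll-20 [  3. -13. 129. -25.  20. 101.] 0.0 0.0 [650.  35. 134.]
roll-45 [  1. -14. 128. -20.  20.  70.] 0.0 0.0 [654.  21. 140.]
roll-72 [ -0. -13. 127. -16.  20.  38.] 0.0 0.0 [662.  11. 150.]
```

```bash
python3 -m pendant '[[0.5,0,-25,0,8],[0.5,0,-25,0,8],[0.5,0,-25,0,8],[0.5,0,-45,-15,3],[0.5,0,-45,-15,0]]'; python3 dev.py; sed -i 's/tilt=47;g=38/tilt=44;g=42/' path.py; sed -i 's/\[0,0,70\])+f/[0,0,70])+[120*f*(1-f),0,0]+f/' path.py; python3 path.py
```

```text
time: 15.85
tool_pos: [926.4, -50.3, 621.2]
tcp_rot: [-146.0, 15.6, -109.7]
ft_force: [-0.4, -0.0, 1.6]
finger_gap: 42.8
tilt 37.03 head 2.06 x-axis z -0.269 q [ -8.8  45.3   1.4   6.6  96.7 108.6] t 15.85
push dir (tool) [ 0.2  -0.98  0.  ] deg left 12.0
above150 [-57. -29. 130.  40.  54.  23.] 0.0 0.0 [ 484. -305.  212.]
above75 [-57. -22. 134.  46.  47.  14.] 0.0 0.0 [ 484. -305.  137.]
above0 [-57. -12. 135.  56.  39.   1.] 0.0 0.0 [ 484. -305.   62.]
lift [-57. -22. 134.  47.  46.  13.] 0.0 0.0 [ 484. -305.  132.]
tr0.25 [-43. -30. 140.  39.  39.  31.] 0.0 0.0 [ 517. -213.  132.]
tr0.50 [-27. -36. 143.  24.  33.  56.] 1.0 0.5 [ 535. -120.  132.]
tr0.75 [ -8. -37. 143.  -0.  32.  90.] 3.5 1.7 [537. -28. 132.]
tr1.00 [ 10. -37. 143. -24.  34. 123.] 2.1 1.0 [525.  65. 132.]
in180 [  8. -28. 139. -23.  29. 122.] 0.0 0.0 [564.  59. 132.]
in140 [  6. -20. 133. -23.  26. 121.] 0.0 0.0 [604.  53. 132.]
in95 [  5. -12. 126. -22.  24. 119.] 0.0 0.0 [649.  47. 132.]
roll-20 [  3. -12. 126. -19.  23.  95.] 0.0 0.0 [653.  35. 133.]
roll-45 [  1. -12. 126. -15.  23.  66.] 0.0 0.0 [657.  21. 139.]
roll-72 [ -1. -12. 124. -13.  24.  35.] 0.0 0.0 [666.  12. 148.]
```

```bash
cat > w2t.py <<'E'
import sys
from ik import *
from bench import r
T=R.from_euler('xyz',r.sense()['tcp_rot'],degrees=True)
v=np.array(eval(sys.argv[1]),float);n=np.ceil(np.linalg.norm(v)/48)
print("tool shift",T.inv().apply(v).round(1),"per row",(T.inv().apply(v)/n).round(1),"x",n)
E
python3 w2t.py '[-380,-620,0]'; sed -i 's/tool(47,-8)/tool(43,-8)/' dev.py
```

```text
tool shift [ 685.5   16.2 -242.1] per row [ 42.8   1.  -15.1] x 16.0
```

```bash
python3 -m pendant '[[0.5,43,1,-15,0],[0.5,43,1,-15,0],[0.5,43,1,-15,0],[0.5,43,1,-15,0],[0.5,43,1,-15,0],[0.5,43,1,-15,0],[0.5,43,1,-15,0],[0.5,43,1,-15,0],[0.5,43,1,-15,0],[0.5,43,1,-15,0]]'; python3 -m pendant '[[0.5,43,1,-15,0],[0.5,43,1,-15,0],[0.5,43,1,-15,0],[0.5,43,1,-15,0],[0.5,43,1,-15,0]]'; python3 dev.py; python3 w2t.py '[27,-42,0]'
```

```text
time: 16.85
tool_pos: [693.6, -432.1, 623.5]
tcp_rot: [-145.8, 15.4, -109.6]
ft_force: [0.4, 0.2, 0.7]
finger_gap: 42.9
time: 17.35
tool_pos: [572.7, -617.9, 614.6]
tcp_rot: [-145.6, 15.4, -109.7]
ft_force: [-2.9, 4.5, 26.9]
finger_gap: 43.0
tilt 37.33 head 1.43 x-axis z -0.266 q [-64.7  46.    1.2  36.5 111.   69.9] t 17.35
push dir (tool) [ 0.42 -0.91 -0.  ] deg left 8.3
tool shift [ 29.3 -37.2  15.7] per row [ 14.7 -18.6   7.9] x 2.0
```

```bash
python3 -m pendant '[[0.5,0,0,0,0],[0.5,18,-23,5,0],[0.5,18,-23,5,0],[0.5,18,-23,5,0],[0.5,18,-23,5,0]]'; python3 dev.py; python3 -c "
from h import *
print(r.sense()['joint_pos'][2])"; python3 w2t.py '[27,-42,0]'
```

```text
time: 17.85
tool_pos: [600.4, -666.7, 586.6]
tcp_rot: [-141.7, 14.1, -110.6]
ft_force: [0.2, -0.6, -0.6]
finger_gap: 42.5
tilt 40.45 head -3.5 x-axis z -0.243 q [-64.8  49.2   1.3  35.9 104.1  67.8] t 17.85
push dir (tool) [ 0.49 -0.87  0.  ] deg left 3.9
1.283231485459458
tool shift [ 28.9 -35.9  19.1] per row [ 14.5 -18.    9.6] x 2.0
```

```bash
python3 -m pendant '[[0.5,17,-23,4,0],[0.5,17,-23,4,0],[0.5,17,-23,4,0],[0.5,0,0,0,0]]'; python3 dev.py
```

```text
time: 18.25
tool_pos: [612.1, -700.9, 569.6]
tcp_rot: [-139.1, 13.3, -111.6]
ft_force: [0.7, -0.9, -1.4]
finger_gap: 43.1
tilt 42.66 head -6.71 x-axis z -0.23 q [-65.2  51.1   1.4  35.9  99.6  66.5] t 18.25
push dir (tool) [ 0.76 -0.65  0.  ] deg left 0.9
```

```bash
python3 -m pendant '[[0.5,19,-20,4,0],[0.5,10,-12,0,0],[0.5,0,0,0,0]]'; python3 dev.py
python3 - <<'E'
from plan import *
from bench import r
s=r.sense();T=R.from_euler('xyz',s['tcp_rot'],degrees=True);M=T.as_matrix()
print("turn",np.degrees(np.arctan2(-M[2,0],M[2,1]))+0, np.degrees(np.arctan(-M[2,0]/M[2,1])))
z=M[:,2];tgt=np.array([430,-297.3,75])+R.from_euler('z',-8,degrees=True).apply([42,0,0])+18.7*z
print("tgt TCP",tgt.round(1)); v=tgt+[0,0,130]-s['tool_pos'];print(v.round(1),T.inv().apply(v).round(1))
E
```

```text
time: 18.55
tool_pos: [612.5, -718.8, 565.5]
tcp_rot: [-137.6, 12.8, -112.1]
ft_force: [-0.4, 0.2, -0.4]
finger_gap: 42.6
tilt 43.92 head -8.44 x-axis z -0.221 q [-65.8  51.8   1.4  36.1  97.6  65.7] t 18.55
push dir (tool) [0.01 1.   0.  ] deg left 1.0
turn 161.41797897377617 -18.58202102622383
tgt TCP [ 484.4 -305.1   61.5]
[-128.1  413.8 -374. ] [-244.4  498.3  139.4]
```

```bash
python3 -m pendant '[[0.5,-20,41,11,0],[0.5,-20,41,11,0],[0.5,-20,41,11,0],[0.5,-20,41,11,0],[0.5,-20,41,11,0],[0.5,-20,41,11,0],[0.5,-20,41,11,0],[0.5,-20,41,11,0],[0.5,-20,41,11,0],[0.5,-20,41,11,0]]';python3 -m pendant '[[0.5,-20,41,11,0],[0.5,0,0,0,-6.2],[0.5,0,0,0,-6.2],[0.5,0,0,0,-6.2],[0.5,0,0,0,0]]'; python3 dev.py
python3 - <<'E'
from plan import *
from bench import r
s=r.sense();T=R.from_euler('xyz',s['tcp_rot'],degrees=True);M=T.as_matrix()
z=M[:,2];tgt=np.array([430,-297.3,75])+R.from_euler('z',-8,degrees=True).apply([42,0,0])+18.7*z
for k in (60,0): v=tgt+[0,0,k]-s['tool_pos'];print(k,v.round(1),T.inv().apply(v).round(1))
E
```

```text
time: 19.55
tool_pos: [530.2, -448.0, 328.2]
tcp_rot: [-137.3, 12.9, -111.8]
ft_force: [-0.4, -0.4, 0.8]
finger_gap: 42.8
time: 20.05
tool_pos: [520.0, -415.4, 299.0]
tcp_rot: [-135.7, -0.0, -98.1]
ft_force: [0.3, 0.3, -0.5]
finger_gap: 42.8
tilt 44.27 head -8.17 x-axis z 0.0 q [-61.1 -13.  108.8  39.8  60.6  24.3] t 20.05
push dir (tool) [-0.09  1.    0.  ] deg left 1.3
60 [ -35.5  110.4 -177.4] [-104.3  160.1   91.6]
0 [ -35.5  110.4 -237.4] [-104.4  202.   134.5]
```

```bash
python3 -m pendant '[[0.5,-26,34,19,0],[0.5,-26,34,19,0],[0.5,-26,34,19,0],[0.5,-20,30,19,0],[0.5,-6,28,16,0],[0.5,0,0,0,0]]'
python3 - <<'E'
from plan import *
from bench import r
s=r.sense();T=R.from_euler('xyz',s['tcp_rot'],degrees=True);M=T.as_matrix();print(s['tcp_rot'],s['joint_pos'].round(1))
z=M[:,2];tgt=np.array([430,-297.3,75])+R.from_euler('z',-8,degrees=True).apply([42,0,0])+18.7*z
for k in (60,0): v=tgt+[0,0,k]-s['tool_pos'];print(k,v.round(1),T.inv().apply(v).round(1))
from h import *
a,_=optics.snapshot("top");b,_=optics.snapshot("side")
A=cv2.resize(a[185:285,375:445],None,fx=5,fy=5,interpolation=cv2.INTER_CUBIC);B=cv2.resize(b[185:310,270:400],None,fx=3,fy=3,interpolation=cv2.INTER_CUBIC)
B=cv2.copyMakeBorder(B,0,125,0,0,cv2.BORDER_CONSTANT);cv2.imwrite("pics/g1.png",np.hstack([A,B]))
E
```

```text
time: 20.65
tool_pos: [482.6, -301.1, 115.2]
tcp_rot: [-136.1, 0.6, -98.3]
ft_force: [-1.2, 0.9, -1.3]
finger_gap: 43.0
[-136.12100368    0.57047134  -98.27722964] [-57.4 -20.2 134.8  48.4  44.9  11.9]
60 [ 1.9 -3.8  6.3] [ 3.4 -6.1 -2.9]
0 [  1.9  -3.8 -53.7] [ 4.  35.4 40.3]
```

View pics/g1.png

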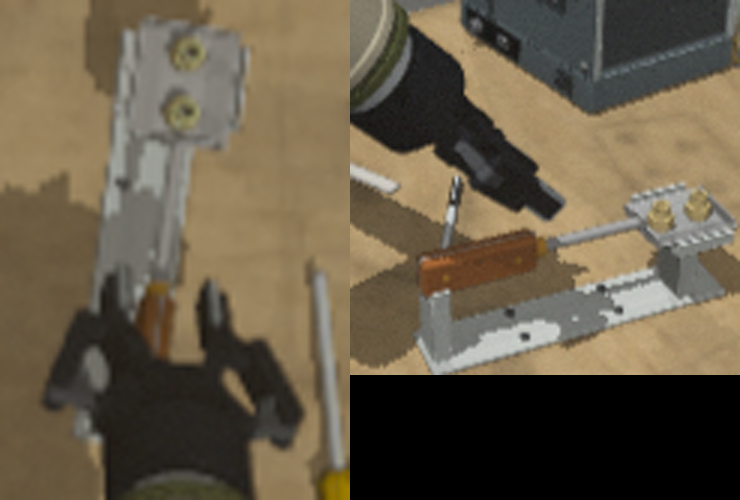

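```bash
python3 -m pendant '[[0.5,2,12,13,0],[0.5,2,12,13,0],[0.5,0,11,13,0],[0.5,0,0,0,0]]'; python3 -m pendant '[[0.3,0,0,0,0],[0.2,0,0,0,0],[0.1,0,0,0,0],[0,0,0,0,0],[0,0,0,0,0],[0,0,0,0,0]]' 100; python3 dev.py
```

```text
time: 21.15
tool_pos: [486.9, -310.2, 68.9]
tcp_rot: [-135.8, 0.2, -98.3]
ft_force: [-0.5, -0.1, -0.3]
finger_gap: 42.6
time: 21.75
tool_pos: [487.4, -310.4, 70.9]
tcp_rot: [-135.6, -0.0, -98.2]
ft_force: [-2.6, 2.1, 6.1]
finger_gap: 16.4
tilt 44.38 head -8.24 x-axis z 0.0 q [-57.5 -12.2 134.5  55.7  39.9   1.9] t 21.75
push dir (tool) [-0.12  0.99  0.  ] deg left 1.4
```

```bash
python3 -m pendant '[[0,0,-4,-4,0],[0,0,-7,-7,0],[0,0,-10,-10,0],[0,0,-14,-14,0],[0,0,-14,-14,0],[0,0,-4,-4,0],[0,0,0,0,0]]'
python3 - <<'E'
from ov import *
s=r.sense();print(s['tool_pos'],s['tcp_rot'],s['ft_force'],s['wrist_torque'],s['finger_gap'])
t,d=optics.snapshot("top");b,_=optics.snapshot("side");cv2.imwrite("pics/t3f.png",t);cv2.imwrite("pics/s3f.png",b);np.save("pics/t3.npy",d)
C=cloud("top",d);Z=C[...,2]
T=R.from_euler('xyz',s['tcp_rot'],degrees=True);g=s['tool_pos']-18.7*T.apply([0,0,1]);print("grasp",g)
m=(Z>125)&(Z<175)&(C[...,0]>530)&(C[...,0]<670)&(C[...,1]<-280)&(C[...,1]>-380)
P=C[m];print(len(P),P.min(0).round(1),P.max(0).round(1),np.median(P,0).round(1),cv2.minAreaRect(P[:,:2].astype(np.float32)))
lo=P[(P[:,2]<150)];print("z by x",[(x,np.median(lo[(lo[:,0]>x)&(lo[:,0]<x+15),2]).round(1)) for x in range(550,640,15)])
zo=g[2]-9;hd=-8.2;o=g-R.from_euler('z',hd,degrees=True).apply([44,0,9]);print("boat o",o)
A=overlay(t,"top",o[0],o[1],hd,o[2],380,160,60,100,6);B=overlay(b,"side",o[0],o[1],hd,o[2],290,190,110,90,4)
B=cv2.copyMakeBorder(B,0,600-B.shape[0],0,0,cv2.BORDER_CONSTANT);cv2.imwrite("pics/l1.png",np.hstack([A,B]))
E
```

```text
time: 22.45
tool_pos: [487.5, -309.9, 144.5]
tcp_rot: [-135.7, 0.0, -98.2]
ft_force: [0.2, 0.4, -5.2]
finger_gap: 16.1
[ 487.53008636 -309.85334687  144.49370621] [-1.35723206e+02  3.79768928e-04 -9.82138191e+01] [ 0.23855574  0.44126833 -5.1721116 ] [0.13732849 0.72013702 0.0032498 ] 16.06288337049086
grasp [ 474.60904966 -307.98830548  157.88244891]
593 [ 530.6 -358.3  133.2] [ 633.9 -291.7  164.6] [ 595.1 -322.7  142.9] ((581.2265625, -323.2435302734375), (60.033599853515625, 102.79534149169922), 82.17654418945312)
z by x [(550, np.float64(144.7)), (565, np.float64(142.0)), (580, np.float64(141.8)), (595, np.float64(141.5)), (610, np.float64(141.6)), (625, np.float64(142.6))]
boat o [ 431.0588955  -301.71263239  148.88244891]
```

View pics/l1.png

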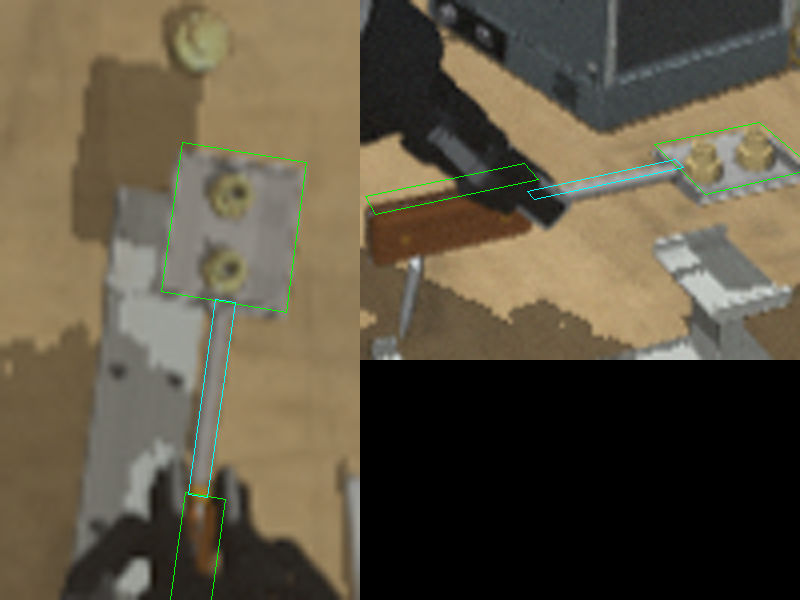

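```bash
cat > tr.py <<'E'
from ik import *
from bench import r
st=r.sense();T=R.from_euler('xyz',st['tcp_rot'],degrees=True)
A=np.array([487.5,-309.9,144.5]);P=np.array([527.5,64.3,140.])
q=st['joint_pos'].copy()
for bl in (0,20,40):
    q=st['joint_pos'].copy();out=[]
    for f in np.linspace(0,1,9):
        p=A+(P-A)*f+[bl*4*f*(1-f),0,0];q,e1,e2=ik(p,T,q);out.append((round(f,2),round(e1,1),round(e2,1)))
    print(bl,out,q.round(0))
ins=R.from_euler('z',-8.2,degrees=True).apply([1,0,0])
for k in (40,80,130):
    q,e1,e2=ik(P+ins*k,T,q);print(k,q.round(0),round(e1,1))
E
python3 tr.py
```

```text
0 [(np.float64(0.0), np.float64(0.0), np.float64(0.0)), (np.float64(0.12), np.float64(0.0), np.float64(0.0)), (np.float64(0.25), np.float64(0.0), np.float64(0.0)), (np.float64(0.38), np.float64(3.1), np.float64(1.5)), (np.float64(0.5), np.float64(6.6), np.float64(3.2)), (np.float64(0.62), np.float64(8.2), np.float64(4.0)), (np.float64(0.75), np.float64(7.7), np.float64(3.8)), (np.float64(0.88), np.float64(5.3), np.float64(2.6)), (np.float64(1.0), np.float64(1.0), np.float64(0.5))] [ 10. -38. 143. -23.  35. 123.]
20 [(np.float64(0.0), np.float64(0.0), np.float64(0.0)), (np.float64(0.12), np.float64(0.0), np.float64(0.0)), (np.float64(0.25), np.float64(0.0), np.float64(0.0)), (np.float64(0.38), np.float64(0.0), np.float64(0.0)), (np.float64(0.5), np.float64(2.0), np.float64(0.9)), (np.float64(0.62), np.float64(3.8), np.float64(1.8)), (np.float64(0.75), np.float64(4.2), np.float64(2.0)), (np.float64(0.88), np.float64(3.2), np.float64(1.6)), (np.float64(1.0), np.float64(1.0), np.float64(0.5))] [ 10. -38. 143. -23.  35. 123.]
40 [(np.float64(0.0), np.float64(0.0), np.float64(0.0)), (np.float64(0.12), np.float64(0.0), np.float64(0.0)), (np.float64(0.25), np.float64(0.0), np.float64(0.0)), (np.float64(0.38), np.float64(0.0), np.float64(0.0)), (np.float64(0.5), np.float64(0.0), np.float64(0.0)), (np.float64(0.62), np.float64(0.0), np.float64(0.0)), (np.float64(0.75), np.float64(0.4), np.float64(0.2)), (np.float64(0.88), np.float64(1.1), np.float64(0.5)), (np.float64(1.0), np.float64(1.0), np.float64(0.5))] [ 10. -38. 143. -23.  35. 123.]
40 [  8. -29. 138. -22.  30. 121.] 0.0
80 [  6. -21. 132. -22.  27. 120.] 0.0
130 [  4. -12. 125. -21.  24. 119.] 0.0
```

```bash
cat > tr2.py <<'E'
from ik import *
from bench import r
import sys
st=r.sense();T=R.from_euler('xyz',st['tcp_rot'],degrees=True)
A=st['tool_pos'];q=st['joint_pos'].copy()
for a in sys.argv[1:]:
    P=np.array(eval(a),float);o=[]
    for f in np.linspace(.2,1,5): q,e1,e2=ik(A+(P-A)*f,T,q);o.append(round(float(e1),1))
    print(P,o,"tool",T.inv().apply(P-A).round(1),np.linalg.norm(P-A).round(0),q.round(0));A=P
E
python3 tr2.py '[500,-250,220]' '[529.5,64.3,220]' '[529.5,64.3,140]'
```

```text
[ 500. -250.  220.] [0.0, 0.0, 0.0, 0.0, 0.0] tool [-60.3 -57.5 -52.6] 98.0 [-50. -36. 134.  36.  52.  34.]
[529.5  64.3 220. ] [0.0, 0.0, 1.6, 0.0, 0.0] tool [-315.3   11.8  -10.3] 316.0 [ 10. -44. 138. -18.  45. 116.]
[529.5  64.3 140. ] [0.0, 0.0, 0.0, 0.0, 0.6] tool [ 0.2 55.7 57.4] 80.0 [ 10. -37. 143. -23.  34. 123.]
```

```bash
python3 -m pendant '[[0,-6,-6,-5,0],[0,-12,-14,-10,0],[0,-15,-18,-13,0],[0,-17,-18,-13,0],[0,-22,-10,-7,0],[0,-30,2,-2,0],[0,-32,2,-2,0],[0,-32,2,-2,0],[0,-32,2,-2,0],[0,-32,2,-2,0]]'; python3 -m pendant '[[0,-32,2,-2,0],[0,-32,2,-2,0],[0,-32,2,-1,0],[0,-30,2,-1,0],[0,-22,2,-1,0],[0,-12,1,0,0],[0,0,0,0,0]]'; python3 tr2.py '[529.5,64.3,222]' '[529.5,64.3,140]'; python3 dev.py
```

```text
time: 23.55
tool_pos: [518.9, -80.3, 221.9]
tcp_rot: [-136.0, 0.2, -98.2]
ft_force: [0.7, -0.4, -3.4]
finger_gap: 16.4
time: 24.25
tool_pos: [529.4, 80.4, 219.0]
tcp_rot: [-136.1, 0.1, -98.0]
ft_force: [-0.6, 0.2, -4.5]
finger_gap: 16.0
[529.5  64.3 222. ] [0.0, 0.0, 0.0, 0.0, 0.0] tool [15.9 -3.8 -0.6] 16.0 [ 10. -44. 138. -17.  45. 115.]
[529.5  64.3 140. ] [0.0, 0.0, 0.0, 0.0, 0.3] tool [ 0.1 56.9 59.1] 82.0 [ 10. -38. 143. -22.  34. 122.]
tilt 43.92 head -7.96 x-axis z -0.001 q [ 12.7 -42.4 137.3 -20.3  44.9 120. ] t 24.25
push dir (tool) [ 0.04  1.   -0.  ] deg left 0.9
```

```bash
python3 -m pendant '[[0,8,-2,0,0],[0,7,2,6,0],[0,1,12,12,0],[0,0,14,14,0],[0,0,13,13,0],[0,0,8,8,0],[0,0,3,4,0],[0,0,0,0,0]]'; python3 dev.py
python3 - <<'E'
from ov import *
s=r.sense();T=R.from_euler('xyz',s['tcp_rot'],degrees=True)
t,d=optics.snapshot("top");b,_=optics.snapshot("side");cv2.imwrite("pics/t4f.png",t)
o=s['tool_pos']-np.array([59,-8.4,-4.1]);print("boat",o)
hd=np.degrees(np.arctan2(*T.apply([0,0,1])[[1,0]]))
A=overlay(t,"top",o[0],o[1],hd,o[2],255,150,60,75,6);B=overlay(b,"side",o[0],o[1],hd,o[2],295,120,70,75,6)
F=np.array([786.6,76.5]);a=np.radians(2.83);Rz=np.array([[np.cos(a),-np.sin(a)],[np.sin(a),np.cos(a)]])
q=np.array([[*(F+Rz@[-100,y]),z] for y,z in((-65,127),(5,127),(5,163),(-65,163))])
cv2.polylines(B,[np.round((project("side",q)-[295,120]+.5)*6).astype(int)],True,(0,0,255),1)
cv2.polylines(A,[np.round((project("top",q)-[255,150]+.5)*6).astype(int)],True,(0,0,255),1)
cv2.imwrite("pics/p1.png",np.hstack([A,B]))
E
```

```text
time: 25.05
tool_pos: [531.7, 61.6, 145.0]
tcp_rot: [-135.9, 0.1, -98.3]
ft_force: [0.1, 0.3, -3.4]
finger_gap: 16.3
tilt 44.09 head -8.17 x-axis z -0.002 q [  9.3 -37.7 142.8 -21.8  34.2 121.1] t 25.05
push dir (tool) [-0.1   0.99  0.  ] deg left 1.1
boat [472.71684831  69.98541708 149.07162723]
```

View pics/p1.png

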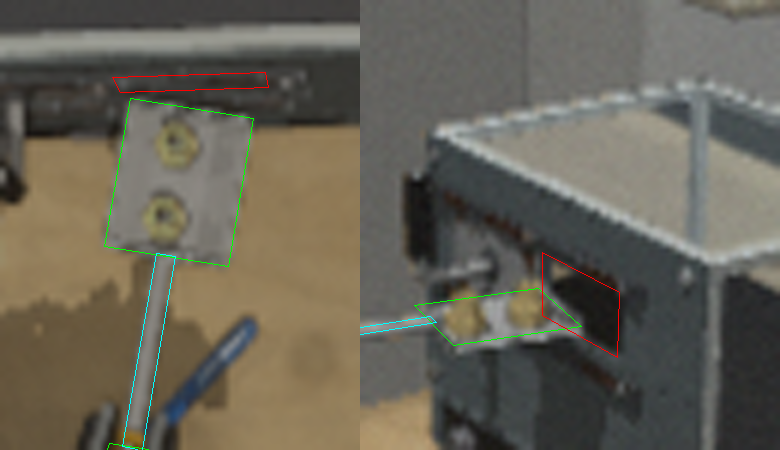

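```bash
python3 -m pendant '[[0,-2,3,4,0],[0,0,0,2,0],[0,0,-4,4,0],[0,0,-7,7,0],[0,0,0,0,0]]'; python3 dev.py | head -1
```

```text
time: 25.65
tool_pos: [550.9, 61.6, 140.2]
tcp_rot: [-135.8, 0.1, -98.2]
ft_force: [-0.1, -0.6, -3.7]
finger_gap: 16.5
tilt 44.24 head -8.08 x-axis z -0.002 q [  8.7 -32.4 140.2 -22.9  31.2 122.2] t 25.65
```

```bash
python3 -m pendant '[[0,1,-7,7,0],[0,0,-9,9,0],[0,0,-9,9,0],[0,0,-9,9,0],[0,0,-9,9,0],[0,0,0,0,0]]'; python3 -m pendant '[[0,0,-9,9,0],[0,0,-9,9,0],[0,0,-9,9,0],[0,0,-6,6,0],[0,0,0,0,0]]'; python3 dev.py | head -1
```

```text
time: 26.25
tool_pos: [610.9, 51.7, 139.1]
tcp_rot: [-135.8, 0.1, -98.2]
ft_force: [0.1, 0.7, -3.6]
finger_gap: 16.0
time: 26.75
tool_pos: [656.4, 45.2, 138.2]
tcp_rot: [-135.8, 0.1, -98.2]
ft_force: [-0.8, 0.5, -3.1]
finger_gap: 16.3
tilt 44.19 head -8.11 x-axis z -0.002 q [  4.2 -11.2 125.1 -21.4  24.1 118.7] t 26.75
```

```bash
cat > roll.py <<'E'
from ik import *
from bench import r
import itertools,sys
st=r.sense();T0=R.from_euler('xyz',st['tcp_rot'],degrees=True);p0=st['tool_pos']
hd=-8.1;B0=R.from_euler('z',hd,degrees=True)
o0=p0-np.array([59,-8.4,-4.1]);rel=B0.inv().apply(p0-o0)
F=R.from_euler('z',2.83,degrees=True);Fo=np.array([786.6,76,0]);S=np.array([688.2,41.1,145.])
fin=lambda P:F.inv().apply(P-Fo)
Send=S+F.apply([0,float(sys.argv[2]),float(sys.argv[3])]);D1=float(sys.argv[1]);phi=float(sys.argv[4])
d0=(S-o0)@B0.apply([1,0,0]);s0=o0+B0.apply([d0,0,0]);print("axis at slot off",s0-S,"d0",d0)
n=int(np.ceil(abs(phi)/8));q=st['joint_pos'];pp,TT=p0,T0
for k in range(n+1):
    f=k/n;a=phi*f;w=R.from_rotvec(T0.apply([0,0,np.radians(a)]));b=w*B0
    o=s0+(Send-s0)*f-b.apply([d0+(D1-d0)*f,0,0]);p=o+b.apply(rel);T=w*T0
    q,e1,e2=ik(p,T,q)
    if k: print("row",TT.inv().apply(p-pp).round(1),round(a-phi*(k-1)/n,1),"err",round(e1,1),q.round(0))
    pp,TT=p,T
    m=b.as_matrix()
    pan=fin(o+b.apply(np.array(list(itertools.product((135,205),(-29,29),(-10,1))))))
    xs=[]
    for x in np.linspace(45,135,91):
        c=fin(o+b.apply([x,0,0]))
        if -108<=c[0]<=-96: xs.append(c)
    xs=np.array(xs);sl=(xs[:,1].min()+30,xs[:,1].max()+30,xs[:,2].min()-145,xs[:,2].max()-145)
    hnd=fin(o+b.apply(np.array(list(itertools.product((-45,45),(-9,9),(-15,15))))))
    gp=p-T.apply([0,0,18.7]);tip=fin(p+T.apply(np.array(list(itertools.product((-30,30),(-11,11),(0,))))))
    body=fin(gp+T.apply(np.array(list(itertools.product((-43,43),(-43,43),(-54,-150))))))
    if k%3==0 or k==n: print(round(a),"lat",np.degrees(np.arcsin(m[2,1])).round(1),"floor",np.degrees(np.arccos(m[2,2])).round(1),"nose",m[:,0].round(2),"slot y/z off",np.round(sl,1),"pan x",pan[:,0].min().round(),pan[:,0].max().round(),"y",pan[:,1].min().round(),pan[:,1].max().round(),"z",pan[:,2].min().round(),pan[:,2].max().round(),"handle xmax",hnd[:,0].max().round(),"tip xmax",tip[:,0].max().round(),"body x/ymax/zmin",body.max(0).round()[:2],body[:,2].min().round())
E
python3 roll.py 88 -5 3 -80
```

```text
axis at slot off [-0.06005637 -0.42197802 -2.72887573] d0 91.63483517633695
0 lat 0.0 floor 0.0 nose [ 0.99 -0.14 -0.  ] slot y/z off [-1.1  1.  -2.7 -2.7] pan x -63.0 17.0 y -80.0 -10.0 z 132.0 143.0 handle xmax -144.0 tip xmax -118.0 body x/ymax/zmin [-143.   46.] 160.0
row [ 4.  -1.  -0.1] -8.0 err 0.0 [  4. -12. 125. -21.  24. 110.]
row [ 4.  -0.9 -0.1] -8.0 err 0.0 [  3. -12. 125. -20.  24. 100.]
row [ 4.  -0.8 -0.1] -8.0 err 0.0 [  3. -12. 125. -19.  24.  91.]
-24 lat -16.5 floor 16.7 nose [ 0.99  0.15 -0.04] slot y/z off [-2.6 -1.4 -1.2 -0.7] pan x -59.0 17.0 y -58.0 8.0 z 121.0 151.0 handle xmax -144.0 tip xmax -120.0 body x/ymax/zmin [-145.   39.] 154.0
row [ 4.  -0.8 -0.1] -8.0 err 0.0 [  2. -12. 125. -18.  24.  82.]
row [ 4.  -0.7 -0.1] -8.0 err 0.0 [  2. -12. 125. -17.  24.  72.]
row [ 4.  -0.6 -0.1] -8.0 err 0.0 [  1. -12. 125. -16.  24.  63.]
-48 lat -31.2 floor 32.9 nose [ 0.9   0.41 -0.17] slot y/z off [-6.3 -1.9  0.1  2.1] pan x -70.0 18.0 y -44.0 32.0 z 103.0 154.0 handle xmax -136.0 tip xmax -109.0 body x/ymax/zmin [-134.   36.] 157.0
row [ 4.  -0.5 -0.1] -8.0 err 0.0 [  1. -12. 124. -15.  24.  54.]
row [ 3.9 -0.4 -0.1] -8.0 err 0.0 [  0. -12. 124. -14.  25.  46.]
row [ 3.9 -0.3 -0.1] -8.0 err 0.0 [  0. -12. 124. -14.  25.  37.]
-72 lat -41.5 floor 48.4 nose [ 0.73  0.58 -0.35] slot y/z off [-10.2  -2.    0.8   6. ] pan x -82.0 9.0 y -29.0 43.0 z 81.0 151.0 handle xmax -124.0 tip xmax -98.0 body x/ymax/zmin [-127.   26.] 169.0
row [ 3.8 -0.2 -0.1] -8.0 err 0.0 [  0. -12. 123. -14.  25.  28.]
-80 lat -43.3 floor 53.2 nose [ 0.67  0.62 -0.41] slot y/z off [-11.4  -2.1   0.9   7.5] pan x -87.0 4.0 y -24.0 43.0 z 74.0 149.0 handle xmax -120.0 tip xmax -96.0 body x/ymax/zmin [-127.   21.] 175.0
```

```bash
sed -i 's/(-30,30),(-11,11),(0,)/(-25,25),(-11,11),(0,)/; s/tip\[:,0\].max().round()/tip[tip[:,0].argmax()].round()/; s/pan\[:,0\].min().round()/pan[pan[:,0].argmin()].round()/; s/hnd\[:,0\].max().round()/hnd[hnd[:,0].argmax()].round()/' roll.py; for a in "94 -5 3 -64" "96 -5 3 -68" "97 -5 4 -72"; do echo "#$a"; python3 roll.py $a | tail -1; done
```

```text
#94 -5 3 -64
-64 lat -38.8 floor 43.4 nose [ 0.79  0.54 -0.28] slot y/z off [-9.5 -3.   1.9  5.5] pan x [-82.   2. 119.] 9.0 y -37.0 37.0 z 91.0 155.0 handle xmax [-133.  -74.  156.] tip xmax [-109.  -60.  174.] body x/ymax/zmin [-133.   27.] 167.0
#96 -5 3 -68
-68 lat -40.3 floor 45.9 nose [ 0.77  0.56 -0.31] slot y/z off [-10.2  -2.4   1.4   6.1] pan x [-86.   0. 118.] 5.0 y -36.0 37.0 z 88.0 155.0 handle xmax [-132.  -77.  159.] tip xmax [-109.  -60.  176.] body x/ymax/zmin [-134.   24.] 170.0
#97 -5 4 -72
-72 lat -41.5 floor 48.4 nose [ 0.73  0.58 -0.35] slot y/z off [-10.5  -2.3   2.3   7.5] pan x [-89.  -1. 117.] 2.0 y -34.0 37.0 z 86.0 156.0 handle xmax [-131.  -78.  163.] tip xmax [-108.  -59.  178.] body x/ymax/zmin [-134.   21.] 174.0
```

```bash
python3 roll.py 98 -5 4 -64 | grep -v "^row" ; python3 roll.py 98 -5 4 -64 | grep row | cut -c1-40
```

```text
axis at slot off [-0.06005637 -0.42197802 -2.72887573] d0 91.63483517633695
0 lat 0.0 floor 0.0 nose [ 0.99 -0.14 -0.  ] slot y/z off [-1.1  1.  -2.7 -2.7] pan x [-63. -67. 132.] 17.0 y -80.0 -10.0 z 132.0 143.0 handle xmax [-144.  -13.  127.] tip xmax [-119.   -1.  146.] body x/ymax/zmin [-143.   46.] 160.0
-24 lat -16.5 floor 16.7 nose [ 0.99  0.15 -0.04] slot y/z off [-2.9 -1.7 -0.4  0.1] pan x [-63.  -3. 125.] 13.0 y -58.0 7.0 z 122.0 152.0 handle xmax [-148.  -42.  164.] tip xmax [-124.  -58.  156.] body x/ymax/zmin [-148.   38.] 155.0
-48 lat -31.2 floor 32.9 nose [ 0.9   0.41 -0.17] slot y/z off [-6.9 -2.5  1.7  3.7] pan x [-76.   3. 127.] 12.0 y -47.0 28.0 z 106.0 157.0 handle xmax [-143.  -68.  148.] tip xmax [-117.  -62.  168.] body x/ymax/zmin [-140.   33.] 160.0
-64 lat -38.8 floor 43.4 nose [ 0.79  0.54 -0.28] slot y/z off [-9.5 -3.   2.9  6.5] pan x [-86.   0. 121.] 5.0 y -39.0 35.0 z 94.0 158.0 handle xmax [-136.  -76.  159.] tip xmax [-112.  -62.  176.] body x/ymax/zmin [-136.   25.] 169.0
row [ 4.2 -0.4 -1.1] -8.0 err 0.0 [  4. 
row [ 4.4 -0.3 -1.1] -8.0 err 0.0 [  3. 
row [ 4.6 -0.2 -1.1] -8.0 err 0.0 [  2. 
row [ 4.7 -0.1 -1.1] -8.0 err 0.0 [  2. 
row [ 4.8  0.  -1.1] -8.0 err 0.0 [  1. 
row [ 4.9  0.1 -1.1] -8.0 err 0.0 [  1. 
row [ 5.   0.2 -1.1] -8.0 err 0.0 [  0. 
row [ 5.1  0.3 -1.1] -8.0 err 0.0 [ -0.
```

```bash
python3 -m pendant '[[0,4.2,-0.4,-1.1,-8],[0,4.4,-0.3,-1.1,-8],[0,4.6,-0.2,-1.1,-8],[0,4.7,-0.1,-1.1,-8],[0,4.8,0,-1.1,-8],[0,4.9,0.1,-1.1,-8],[0,5,0.2,-1.1,-8],[0,5.1,0.3,-1.1,-8],[0,0,0,0,0]]'
cat > look.py <<'E'
from h import *
import sys
t,_=optics.snapshot("top");b,_=optics.snapshot("side")
A=cv2.resize(t[80:185,215:330],None,fx=3.4,fy=3.4,interpolation=cv2.INTER_CUBIC);B=cv2.resize(b[125:230,295:405],None,fx=3.6,fy=3.4,interpolation=cv2.INTER_CUBIC)
cv2.imwrite(sys.argv[1],np.hstack([A,B]))
E
python3 look.py pics/r1.png
```

```text
time: 27.65
tool_pos: [658.1, 12.8, 157.4]
tcp_rot: [-156.9, -38.8, -42.4]
ft_force: [-0.7, 0.7, -3.3]
finger_gap: 16.6
```

View pics/r1.png

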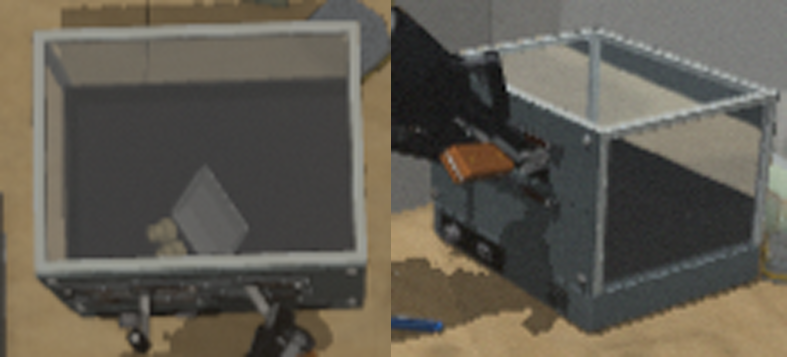

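Run:
```python
from h import *
t,d=optics.snapshot("top");cv2.imwrite("pics/t5.png",t);C=cloud("top",d)
hsv=cv2.cvtColor(t,cv2.COLOR_BGR2HSV)
sub=C[140:158,256:278]
F=R.from_euler('z',2.83,degrees=True)
m=np.zeros(d.shape,bool);m[138:160,254:276]=1
m&=(t[...,2]>95)&(t[...,2].astype(int)-t[...,0]>20)
v,u=np.nonzero(m);print(len(v));
P=C[m];Q=F.inv().apply(P-[786.6,76,0]);print(Q.round(0).astype(int).tolist()[:60])
print(plane("top",65,[[u.mean(),v.mean()]]))
```

```text
14
[[-75, 47, 200], [-75, 45, 197], [-75, 42, 197], [-76, 39, 202], [-78, 48, 198], [-78, 45, 200], [-78, 42, 199], [-78, 40, 199], [-78, 37, 197], [-81, 47, 203], [-81, 37, 198], [-84, 47, 201], [-84, 39, 202], [-84, 37, 202]]
[[734.90064034 133.46398689]]
```

```bash
python3 -m pendant '[[0,-5,-1,1.1,8],[0,-4.9,-0.9,1.1,8],[0,-4.8,-0.8,1.1,8],[0,-4.7,-0.7,1.1,8],[0,-4.7,-0.6,1.1,8],[0,-4.6,-0.5,1.1,8],[0,-4.4,-0.3,1.1,8],[0,-4.2,-0.2,1.1,8],[0,0,0,0,0]]'; python3 dev.py|head -1; python3 look.py pics/r2.png; python3 roll.py 90 0 0 -8 | head -1
```

```text
time: 28.7
tool_pos: [655.8, 46.0, 137.5]
tcp_rot: [-135.9, 0.3, -98.4]
ft_force: [-0.2, -0.1, -3.0]
finger_gap: 16.3
tilt 44.14 head -8.05 x-axis z -0.006 q [  4.3 -11.2 125.1 -21.4  24.1 119.1] t 28.7
axis at slot off [-0.02330853 -0.16377427 -3.11447237] d0 92.19151683722758
```

View pics/r2.png

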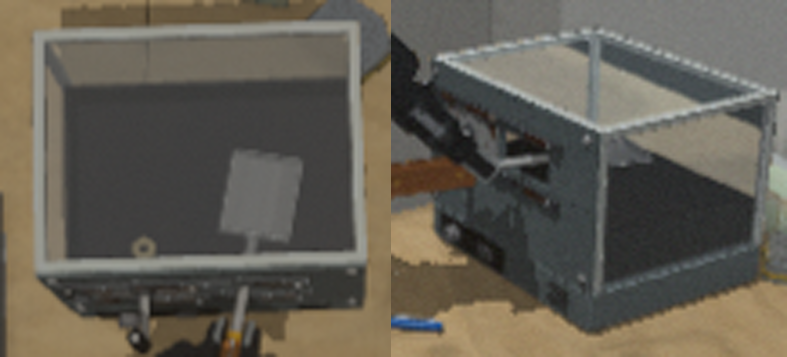

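```bash
python3 -m pendant '[[0,0,-1.4,-1.4,-0.3],[0,0,5,-5,0],[0,0,9,-9,0],[0,0,9,-9,0],[0,0,9,-9,0],[0,0,9,-9,0],[0,0,0,0,0]]'; python3 -m pendant '[[0,0,9,-9,0],[0,0,9,-9,0],[0,0,9,-9,0],[0,0,9,-9,0],[0,0,5,-5,0],[0,0,0,0,0]]'; python3 dev.py|head -1
```

```text
time: 29.5
tool_pos: [597.4, 53.4, 140.3]
tcp_rot: [-135.9, -0.1, -98.0]
ft_force: [-0.2, 0.1, -3.6]
finger_gap: 16.2
time: 30.1
tool_pos: [541.2, 61.6, 142.0]
tcp_rot: [-135.8, -0.1, -98.0]
ft_force: [0.6, -0.5, -3.1]
finger_gap: 16.2
tilt 44.22 head -8.07 x-axis z 0.002 q [  8.9 -35.  141.6 -22.3  32.5 121.3] t 30.1
```

```bash
python3 -m pendant '[[0,0,6,-6,0],[0,0,-5,-5,0],[0,0,-14,-14,0],[0,0,-20,-20,0],[0,0,-16,-16,0],[0,0,0,0,0]]'; python3 tr2.py '[520,-80,225]' '[510,-250,225]' '[487.6,-310.2,145]'
```

```text
time: 30.7
tool_pos: [537.0, 62.9, 226.3]
tcp_rot: [-135.3, 0.0, -98.0]
ft_force: [1.3, -0.6, -2.2]
finger_gap: 16.2
[520. -80. 225.] [0.0, 0.0, 0.0, 0.7, 0.8] tool [143.9  -1.4   3. ] 144.0 [-20. -51. 141.  12.  47.  73.]
[ 510. -250.  225.] [0.0, 0.0, 0.0, 0.0, 0.0] tool [169.7  -9.8   9.5] 170.0 [-49. -35. 133.  36.  51.  34.]
[ 487.6 -310.2  145. ] [0.0, 0.0, 0.0, 0.0, 0.0] tool [62.8 66.  47.1] 103.0 [-58. -22. 133.  47.  47.  14.]
```

```bash
python3 -m pendant '[[0,12,-1,1,0],[0,28,-2,2,0],[0,34,-2,2,0],[0,34,-2,2,0],[0,34,-2,2,0],[0,34,-1,1,0],[0,34,-1,1,0],[0,34,0,0,0],[0,34,0,0,0],[0,25,0,0,0]]'; python3 -m pendant '[[0,10,0,0,0],[0,0,0,0,0]]'; python3 dev.py|head -1;  python3 tr2.py '[487.6,-310.2,145]' '[487.4,-310.4,85]'
```

```text
time: 31.7
tool_pos: [506.2, -242.5, 218.4]
tcp_rot: [-135.9, -0.1, -98.2]
ft_force: [-0.2, 0.2, -3.3]
finger_gap: 16.0
time: 31.9
tool_pos: [504.9, -251.7, 218.1]
tcp_rot: [-136.0, -0.1, -98.2]
ft_force: [-0.5, 0.5, -3.1]
finger_gap: 16.2
tilt 44.05 head -8.3 x-axis z 0.001 q [-49.1 -34.6 133.   35.6  51.3  34. ] t 31.9
[ 487.6 -310.2  145. ] [0.0, 0.0, 0.0, 0.0, 0.0] tool [60.3 57.2 46.5] 95.0 [-57. -22. 133.  46.  47.  15.]
[ 487.4 -310.4   85. ] [0.0, 0.0, 0.0, 0.0, 0.0] tool [ 0.2 41.8 43. ] 60.0 [-57. -14. 134.  53.  41.   5.]
```

```bash
python3 -m pendant '[[0,10,8,6,0],[0,16,14,11,0],[0,16,16,13,0],[0,12,15,13,0],[0,4,12,11,0],[0,0,15,15,0],[0,0,10,10,0],[0,0,0,0,0]]';  python3 tr2.py '[487.8,-307.7,83]' '[487.8,-307.7,71]'; python3 dev.py|head -1
```

```text
time: 32.7
tool_pos: [487.1, -303.5, 96.6]
tcp_rot: [-136.1, 0.1, -98.0]
ft_force: [-0.3, 0.4, -3.4]
finger_gap: 16.2
[ 487.8 -307.7   83. ] [0.0, 0.0, 0.0, 0.0, 0.0] tool [ 4.1  8.5 10.7] 14.0 [-57. -14. 134.  53.  41.   5.]
[ 487.8 -307.7   71. ] [0.0, 0.0, 0.0, 0.0, 0.0] tool [0.  8.3 8.6] 12.0 [-57. -12. 134.  55.  40.   3.]
tilt 43.91 head -7.85 x-axis z -0.002 q [-56.9 -16.8 134.5  50.9  42.5   8.3] t 32.7
```

```bash
python3 -m pendant '[[0,4,4,5,0],[0,0,4.5,5.5,0],[0,0,0,0,0]]'; python3 dev.py|head -1
python3 - <<'E'
from h import *
s=r.sense();print(s['tool_pos'])
t,_=optics.snapshot("top");b,_=optics.snapshot("side")
A=cv2.resize(t[180:290,380:440],None,fx=5.4,fy=5.4,interpolation=cv2.INTER_CUBIC);B=cv2.resize(b[215:320,290:405],None,fx=4,fy=4,interpolation=cv2.INTER_CUBIC)
B=cv2.copyMakeBorder(B,0,A.shape[0]-B.shape[0],0,0,cv2.BORDER_CONSTANT);cv2.imwrite("pics/d1.png",np.hstack([A,B]))
E
```

```text
time: 33.0
tool_pos: [489.0, -309.9, 86.6]
tcp_rot: [-135.8, -0.1, -98.0]
ft_force: [0.1, 0.4, -3.6]
finger_gap: 15.9
tilt 44.16 head -8.09 x-axis z 0.001 q [-57.2 -14.3 134.   52.9  41.3   5.4] t 33.0
[ 489.047227   -309.90033982   86.6455562 ]
```

View pics/d1.png

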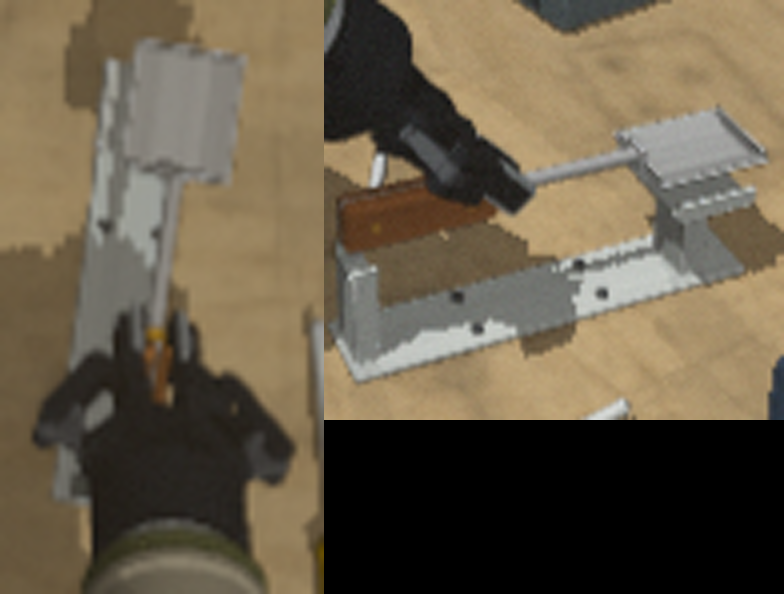

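```bash
python3 -m pendant '[[0,-1.5,5,3,0],[0,0,3,3,0],[0,0,0,0,0]]'; python3 -m pendant '[[0,0,2,2,0],[0,0,1,1,0],[0,0,0,0,0]]'
```

```text
time: 33.4
tool_pos: [487.4, -307.7, 76.3]
tcp_rot: [-135.9, -0.0, -98.0]
ft_force: [-0.4, 0.1, -3.8]
finger_gap: 16.1
time: 33.7
tool_pos: [487.6, -308.2, 72.8]
tcp_rot: [-135.8, -0.1, -98.0]
ft_force: [0.4, 0.2, -2.8]
finger_gap: 16.3
```

```bash
python3 -m pendant '[[0,0,0.8,0.8,0],[0,0,0,0,0]]'; python3 -m pendant '[[0,0,0.8,0.8,0],[0,0,0,0,0]]'
```

```text
time: 33.9
tool_pos: [487.7, -308.3, 71.8]
tcp_rot: [-135.8, -0.1, -98.0]
ft_force: [-0.2, -0.8, -3.6]
finger_gap: 16.5
time: 34.1
tool_pos: [487.8, -308.5, 71.0]
tcp_rot: [-135.8, -0.1, -98.0]
ft_force: [0.6, -0.3, -2.5]
finger_gap: 16.3
```

```bash
python3 -m pendant '[[0,0,0.6,0.6,0],[0,0,0,0,0]]'; python3 -m pendant '[[0,0,0.6,0.6,0],[0,0,0,0,0]]'
```

```text
time: 34.3
tool_pos: [488.2, -308.8, 70.9]
tcp_rot: [-135.7, -0.1, -98.0]
ft_force: [-1.3, 1.2, 4.0]
finger_gap: 16.1
time: 34.5
tool_pos: [488.6, -309.2, 71.0]
tcp_rot: [-135.7, -0.2, -98.0]
ft_force: [-4.8, 3.4, 9.4]
finger_gap: 16.2
```

```bash
python3 -m pendant '[[0,0,-0.6,-0.6,0],[0.15,0,0,0,0],[0.3,0,0,0,0],[0.5,0,0,0,0],[0.5,0,0,0,0],[0.5,0,-6,-6,0],[0.5,0,-14,-14,0],[0.5,0,-30,-30,0],[0.5,0,-35,-35,0],[0.5,0,0,0,0]]'; python3 dev.py | head -1
python3 - <<'E'
from ov import *
t,d=optics.snapshot("top");b,_=optics.snapshot("side")
A=cv2.resize(t[180:290,380:440],None,fx=5.4,fy=5.4,interpolation=cv2.INTER_CUBIC);B=cv2.resize(b[215:320,290:405],None,fx=4,fy=4,interpolation=cv2.INTER_CUBIC)
B=cv2.copyMakeBorder(B,0,A.shape[0]-B.shape[0],0,0,cv2.BORDER_CONSTANT);cv2.imwrite("pics/d2.png",np.hstack([A,B]))
E
```

```text
time: 35.5
tool_pos: [491.8, -312.0, 200.6]
tcp_rot: [-135.3, -0.6, -98.1]
ft_force: [0.5, -1.5, 1.4]
finger_gap: 42.7
tilt 44.73 head -8.74 x-axis z 0.011 q [-57.  -26.6 130.   42.1  51.7  21.3] t 35.5
```

View pics/d2.png

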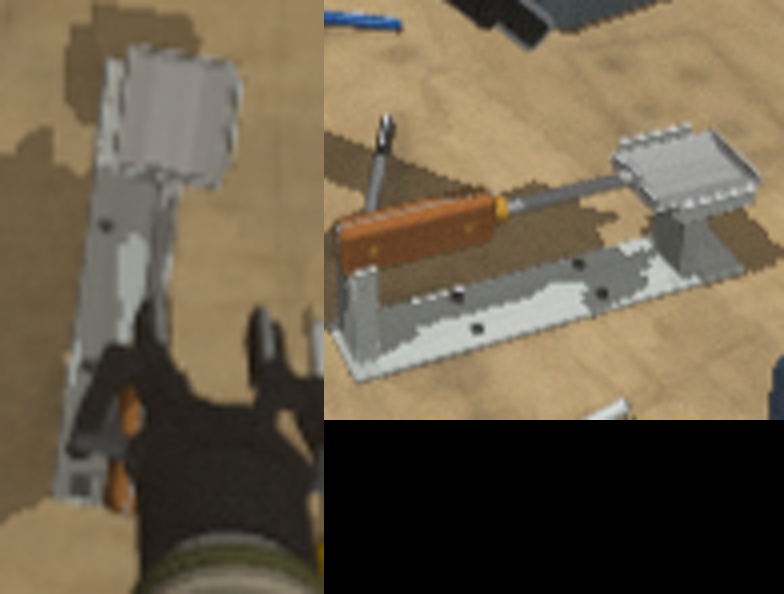

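```bash
python3 tr2.py '[540,-230,235]' '[585,127,235]' '[646,118,174.7]'
```

```text
[ 540. -230.  235.] [0.0, 0.0, 0.0, 0.0, 0.0] tool [-85.4 -57.   -3.3] 103.0 [-42. -33. 130.  32.  48.  41.]
[585. 127. 235.] [0.0, 0.0, 0.0, 0.0, 0.0] tool [-359.8    2.3   -5. ] 360.0 [ 18. -27. 127. -27.  43. 130.]
[646.  118.  174.7] [0.0, 0.0, 0.0, 0.0, 0.0] tool [ 0.1 -1.9 86.2] 86.0 [ 15. -13. 122. -31.  32. 133.]
```

```bash
python3 -m pendant '[[0.6,-25,-17,-1,0],[0.6,-30,-20,-1,0],[0.6,-32,-20,-1,0],[0.6,-40,0,0,0],[0.6,-40,0,-1,0],[0.6,-40,0,-1,0],[0.6,-40,0,-1,0],[0.6,-40,0,-1,0],[0.6,-40,0,0,0],[0.6,-40,0,0,0]]'; python3 -m pendant '[[0.6,-40,0,0,0],[0.6,-30,0,0,0],[0.6,0,0,0,0]]'; python3 dev.py | head -1; python3 tr2.py '[585,127,235]' '[646,118,174.7]'
```

```text
time: 36.6
tool_pos: [575.3, 51.9, 232.5]
tcp_rot: [-135.9, -0.1, -98.0]
ft_force: [0.5, -1.3, -0.1]
finger_gap: 51.6
time: 36.9
tool_pos: [585.0, 123.1, 231.8]
tcp_rot: [-136.0, -0.2, -97.7]
ft_force: [0.4, 0.3, -1.2]
finger_gap: 51.0
tilt 44.01 head -7.89 x-axis z 0.003 q [ 17.3 -27.4 126.9 -26.   42.4 128.3] t 36.9
[585. 127. 235.] [0.0, 0.0, 0.0, 0.0, 0.0] tool [-3.8 -1.8 -2.7] 5.0 [ 18. -27. 127. -26.  43. 129.]
[646.  118.  174.7] [0.0, 0.0, 0.0, 0.0, 0.0] tool [ 0.6 -2.5 86.2] 86.0 [ 14. -13. 122. -29.  32. 132.]
```

```bash
python3 -m pendant '[[0.6,-3,-4,13,0],[0.6,0,0,25,0],[0.6,0,0,25,0],[0.6,0,0,15,0],[0.6,0,0,5,0],[0.6,0,0,0,0]]' 60;  python3 -m pendant '[[0.4,0,0,0,0],[0.2,0,0,0,0],[0.1,0,0,0,0],[0,0,0,0,0],[0,0,0,0,0]]'
```

```text
time: 37.5
tool_pos: [645.5, 112.8, 175.2]
tcp_rot: [-136.0, -0.2, -98.1]
ft_force: [-0.0, 0.1, 0.5]
finger_gap: 51.1
time: 38.0
tool_pos: [646.7, 114.3, 178.8]
tcp_rot: [-135.7, -0.1, -98.0]
ft_force: [-6.6, 2.0, 6.8]
finger_gap: 12.1
```

```bash
python3 -m pendant '[[0,5,-0.7,0.7,0],[0,7,-0.9,0.9,0],[0,7,-0.9,0.9,0],[0,7,-1,0.9,0],[0,7,-1,0.9,0],[0,7,-1,0.9,0],[0,7,-1,0.9,0],[0,0,0,0,0]]';  python3 -m pendant '[[0,7,-0.9,0.9,0],[0,7,-0.9,0.9,0],[0,7,-0.9,0.9,0],[0,6,-0.8,0.8,0],[0,0,0,0,0]]'
```

```text
time: 38.8
tool_pos: [649.3, 65.1, 178.8]
tcp_rot: [-135.7, -0.1, -98.1]
ft_force: [-0.4, -3.0, 3.6]
finger_gap: 12.1
time: 39.3
tool_pos: [650.7, 38.1, 178.9]
tcp_rot: [-135.7, -0.1, -98.0]
ft_force: [5.3, -1.2, 1.5]
finger_gap: 12.1
```

```bash
python3 -m pendant '[[0,3,-0.4,0.4,0],[0,0,0,0,0]]';  python3 -m pendant '[[0,2,-0.3,0.3,0],[0,0,0,0,0]]'; python3 -m pendant '[[0,2,-0.3,0.3,0],[0,0,0,0,0]]'
```

```text
time: 39.5
tool_pos: [650.8, 36.5, 178.8]
tcp_rot: [-135.7, -0.0, -98.0]
ft_force: [4.1, 6.9, 2.5]
finger_gap: 11.7
time: 39.7
tool_pos: [650.8, 36.3, 178.8]
tcp_rot: [-135.7, 0.1, -97.9]
ft_force: [-1.1, 16.8, 4.0]
finger_gap: 12.2
time: 39.9
tool_pos: [650.9, 36.1, 178.8]
tcp_rot: [-135.7, 0.2, -97.7]
ft_force: [-4.4, 28.4, 5.5]
finger_gap: 12.3
```

```bash
python3 -m pendant '[[0,-3,0.4,-0.4,0],[0,-2,0.2,-0.2,0],[0,0,0,0,0]]'; python3 -m pendant '[[0.2,0,0,0,0],[0.4,0,0,0,0],[0.6,0,0,0,0],[0.6,0,0,0,0],[0.6,0,0,-10,0],[0.6,0,0,-25,0],[0.6,0,0,-35,0],[0.6,0,-10,-30,0],[0.6,20,-20,-20,0],[0.6,30,0,-20,0]]'; python3 -m pendant '[[0.6,30,-10,0,0],[0.6,35,0,0,0],[0.6,35,0,0,0],[0.6,0,0,0,0]]'
python3 - <<'E'
from h import *
t,d=optics.snapshot("top");b,_=optics.snapshot("side");cv2.imwrite("pics/endt.png",t);cv2.imwrite("pics/ends.png",b)
g=cv2.cvtColor(t,cv2.COLOR_BGR2GRAY);C=cloud("top",d)
m=(C[...,2]>190)&(C[...,2]<215)&(C[...,0]>615)&(C[...,0]<660)&(C[...,1]>0)&(C[...,1]<150);v,u=np.nonzero(m)
print("pull px",u.mean() if len(u) else None,v.mean() if len(u) else None,len(u))
m0=np.load("pics/top0.npy");C0=cloud("top",m0);m=(C0[...,2]>190)&(C0[...,2]<215)&(C0[...,0]>615)&(C0[...,0]<660)&(C0[...,1]>0)&(C0[...,1]<150);v,u=np.nonzero(m);print("before",u.mean(),v.mean(),len(u))
A=cv2.resize(t[80:290,190:440],None,fx=1.6,fy=1.6,interpolation=cv2.INTER_CUBIC);B=cv2.resize(b[125:230,295:405],None,fx=3.5,fy=3.2,interpolation=cv2.INTER_CUBIC)
cv2.imwrite("pics/end.png",np.hstack([A,B]))
E
```

```text
time: 40.2
tool_pos: [650.8, 36.9, 178.9]
tcp_rot: [-135.7, -0.1, -98.0]
ft_force: [-0.7, 2.9, 6.1]
finger_gap: 12.0
time: 41.2
tool_pos: [568.7, -1.3, 303.0]
tcp_rot: [-135.6, -0.1, -97.8]
ft_force: [0.1, -1.3, -0.0]
finger_gap: 51.3
time: 41.6
tool_pos: [560.1, -106.8, 306.2]
tcp_rot: [-135.8, -0.1, -98.4]
ft_force: [0.2, -0.2, -0.7]
finger_gap: 51.1
pull px 285.48 177.88 25
before 285.1923076923077 177.80769230769232 26
```

Run:
```python
from h import *
for n in("top","side"):
    optics.snapshot(n)
    for q in("fitting_a","boat","shutter_pull","brass_weight","pen","marker"): print(n,q,[(np.round(h["at"],0).tolist(),round(h["score"],2)) for h in optics.search_frame(n,q)[:3]])
t=cv2.imread("pics/endt.png").astype(int)
m=np.zeros(t.shape[:2],np.uint8);m[88:172,228:320]=1
m&=((t[...,2]-t[...,0]>22)).astype(np.uint8)
k,l,st,c=cv2.connectedComponentsWithStats(m)
for i in range(1,k):
    if st[i,4]>=4: print(st[i],c[i].round(1),plane("top",75,[c[i]]).round(0))
b=cv2.imread("pics/ends.png").astype(int);b0=cv2.imread("pics/side0.png").astype(int)
df=np.abs(b-b0).sum(2);v,u=np.nonzero((df>60)[150:215,345:402]);print("side diff",len(v),u.min()+345 if len(u) else '',u.max()+345 if len(u) else '',(v+150).tolist()[:20],(u+345).tolist()[:20])
t0=cv2.imread("pics/top0.png").astype(int);df=np.abs(t-t0).sum(2)
v,u=np.nonzero((df>60)[88:172,226:322]);print("top diff",list(zip((u+226).tolist(),(v+88).tolist()))[:60])
```

```text
top fitting_a [([487.0, 254.0, 5.0], 0.67)]
top boat [([576.0, -313.0, 70.0], 0.85)]
top shutter_pull [([396.0, 82.0, 3.0], 0.7), ([679.0, 37.0, 147.0], 0.68)]
top brass_weight [([710.0, -336.0, 25.0], 0.54)]
top pen []
top marker [([550.0, 58.0, 8.0], 0.65)]
side fitting_a []
side boat [([733.0, -17.0, 141.0], 0.7), ([485.0, -313.0, 73.0], 0.66)]
side shutter_pull [([685.0, 33.0, 152.0], 0.85), ([480.0, -313.0, 73.0], 0.53)]
side brass_weight [([704.0, -346.0, 22.0], 0.7)]
side pen []
side marker [([544.0, 48.0, 5.0], 0.63), ([734.0, -23.0, 138.0], 0.33)]
[228  88   7   1   7] [231.  88.] [[928. 220.]]
[231  94   2   2   4] [231.5  94.5] [[908. 218.]]
[229 101   5  55 217] [230.6 130.2] [[798. 216.]]
[254 150   6   5  16] [256.6 152. ] [[734. 136.]]
[228 164   9   8  37] [230.5 168.7] [[682. 211.]]
[289 171  11   1  11] [294. 171.] [[679.  24.]]
[302 171  18   1  18] [310.5 171. ] [[680. -25.]]
side diff 950 345 401 [150, 150, 150, 150, 150, 150, 150, 150, 150, 150, 150, 150, 150, 150, 150, 150, 150, 150, 150, 150] [346, 347, 348, 349, 350, 351, 352, 353, 354, 355, 357, 359, 360, 361, 362, 363, 364, 365, 366, 367]
top diff [(256, 150), (257, 150), (258, 150), (254, 151), (255, 151), (256, 151), (257, 151), (258, 151), (259, 151), (254, 152), (255, 152), (258, 152), (259, 152), (260, 152), (254, 153), (255, 153), (258, 153), (259, 153), (260, 153), (254, 154), (255, 154), (256, 154), (257, 154), (258, 154), (259, 154), (255, 155), (256, 155), (257, 155), (258, 155), (285, 169), (313, 170), (318, 170), (319, 170), (321, 170), (300, 171), (301, 171), (302, 171), (303, 171), (304, 171), (305, 171), (306, 171), (307, 171), (308, 171), (309, 171), (310, 171), (311, 171), (312, 171), (313, 171), (314, 171), (315, 171), (316, 171), (317, 171), (318, 171), (319, 171), (320, 171), (321, 171)]
```

Run:
```python
from h import *
t0=cv2.imread("pics/top0.png").astype(int);r1=cv2.imread("pics/r1.png").astype(int)
for n,im in (("t5",cv2.imread("pics/t5.png").astype(int)),("r1",cv2.resize(cv2.imread("pics/r1.png")[:357,:391],(115,105),interpolation=cv2.INTER_AREA).astype(int)),("r2",cv2.resize(cv2.imread("pics/r2.png")[:357,:391],(115,105),interpolation=cv2.INTER_AREA).astype(int))):
    if n!="t5": z=t0.copy();z[80:185,215:330]=im;im=z
    print(n);print((im[...,2]-im[...,0])[138:166,248:276])
```

```text
t5
[[ 2  2  1  0  1  2  0  1  2  2  1  1  1  2  1  0  0  0  2  2  2  1  1  3
   3  2  3  2]
 [ 2  2  1  2  0  1  2  0  1  1  0  2 -1  1  1  2  1  0  1  2  2  2  2  2
   2  3  2  3]
 [ 1  1  2  0  1  1  2  1  1  2  1  2  0  1  1  0  1  2  3  3  2  2  1  3
   2  3  3  2]
 [ 2  0  1  1  1  3  2  2  0  2  2  0  1  1  2  2  2  2  2  2  3  3  3  3
   2  2  4  3]
 [ 0  1  2  1  0  1  1  2  2  1  1  2  1  0  2  3  2  2  2  2  3  3  3  3
   4  3  2  3]
 [ 0  1  2  1  2  1  1  2  1  0  1  2  1  1  2  0  0  2  2  2  4  2  2  2
   2  2  2  2]
 [ 2  1  2  2  2  0  1  1  2  0  1  1  2  1  2  1  2  1  3  4  3  4  3  4
   3  4  2  2]
 [ 2  1  2  1  2  0  3  1  0  2  2  1  2  1  1  0  2  2  2  2  4  3  3  2
   3  2  2  3]
 [ 1  0  1  1  1  3  1  1  1  1  1  1  1  1  1  3  2  2  2  3  3  3  3  3
   2  3  4  4]
 [ 1  2  1  1  2  0  1  1  1  2  1  0  1  3  0  2  2  2  2  2  2  2  3  2
   2  4  3  2]
 [ 3  1  2  1  0  1  0  1  0  2  2  2  0  2  2  2  1  1  1  3  1  3  3  2
   2  3  3  2]
 [ 3  2  2  1  2  1  1  2  2  4  2  2  0  2  1  2  2  2  1  2  0  1  2  3
   3  3  2  2]
 [ 2  1  2  1  1  1  1  2 11 
[... 5687 characters left out ...]
4  4  4  4  4  4  5  3  5  6  6  6  5  6  6  4  5  5  5  5  5
   5  2  2  1]
 [ 1  0  0  0  0  0  0  1  1  2  1  1  2  1  1  0  0  1  0 -1 -1  0  0  1
   0  0  0 -1]
 [-3 -2 -1 -1 -2 -2 -1 -1 -1  1  0 -1 -2 -2 -2 -1 -1 -1  0  0 -1 -1 -1 -1
   0  1  1  0]
 [-1 -1  0  0  1  1  0  0  0  1  1  2  1  1  1  2  1  0  2  1  2  2  3  2
   1  2  1  2]
 [ 2  3  1  2  3  2  1  2  2  1  3  3  2  2  2  2  1  1  1  1  2  2  2  1
   2  2  2  2]
 [ 2  2  3  3  2  2  2  3  2  2  1  2  2  3  5  3  2  2  3  2  2  1  3  3
   3  2  2  0]
 [ 3  2  2  2  1  3  4  9  8  7  6  7  7  8 11  9  9  9  9  8  7 11 10 11
  10  5  1  0]
 [ 5  4  5  5  4  4  7  9  7  6  5  8  8  8  9 10 11 10  9 11 10 11 11  9
  10  6  2  2]]
```

```bash
python3 -c "
from bench import hand_in
print(hand_in())"
```

```text
the job is handed in; nothing more can be done
None
```

I handed the job in at about 42 s on the robot clock. The shutter was freed, opened and shut again, and the boat was emptied and put back. I could not confirm one fitting in the tub with a final picture.

- **Shutter:** I freed it with two push-backs and slid it to the open end stop. At the end I shut it onto its stop. In the last top picture the pull is within 0.3 px (under 1 mm) of where it started.
- **Boat:** I took it by the handle and went level through the slot and back out. The force readings at the end of each move showed no contact. I tipped the fittings out with a turn of about 64° of the tilted gripper, which sloped the pan by about 43°. The boat is back in its rest, nose the same way and empty.
- **Tool tilt:** the moves cannot tilt the tool directly. I tilted it by pushing against the arm's reach limit in free space, which briefly held the elbow joint at its lower limit of about 1.28°. One rounded reading showed 1.2°.

These checks fell short:
- **Fittings:** both were seen leaving the pan over the tub. Afterwards only one was visible, upright in the tub. The other went into the strip along the front wall that the guard frame hides from the camera, so it should be in the tub but was not seen there.
- **Shutter force:** on the second pull it met the first stop again and the force reached about 56 N, because my first pull had stopped short of 15 N. The second stop was leaned on with 24 N, and the final shut stop with 28 N.
- **Other things on the bench:** I never touched them knowingly. The last detections found the marker and brass weight but missed the pen; the rest I did not check.

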